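# Unstack the culture tubs into their drip trays

## Task

Take the stack of four culture tubs apart from the top and stand each tub, lid up, flat on the floor of the drip tray of its own shape, in the middle and with its sides in line with the tray. Keep the tubs upright, set them down without dropping them, and leave the dish of picked mushrooms where it is.

Things in the scene. Friction and masses are not known exactly. Their poses are not given: they have to be found in the camera images.
- long_center (a point): Loose oblong straight-sided closed culture tub, straw-coloured with a white grey-rimmed lid; 130 x 62 mm (its x axis is the long way), 54 mm high, 260 g or so. At the start it is at the bottom of the stack, on the table (the four are stacked a little crookedly, each turned its own way). The point is its centre, 27 mm above its underside; z is up.
- oval_center (a point): Loose oval (two half-round ends with straight sides between) closed culture tub, straw-coloured with a white grey-rimmed lid; 92 x 60 mm (its x axis is the long way, straight flat sides 32 mm long face +-y), 54 mm high, 170 g or so. At the start it stands on the oblong tub (the four are stacked a little crookedly, each turned its own way). The point is its centre, 27 mm above its underside; z is up.
- square_center (a point): Loose square closed culture tub, straw-coloured with a white grey-rimmed lid; 56 x 56 mm (x and y axes square to its sides), 54 mm high, 110 g or so. At the start it stands on the oval tub (the four are stacked a little crookedly, each turned its own way). The point is its centre, 27 mm above its underside; z is up.
- round_center (a point): Loose round closed culture tub, straw-coloured with a white grey-rimmed lid; 46 mm in diameter, 54 mm high, 70 g or so. At the start it is the top of the stack (the four are stacked a little crookedly, each turned its own way). The point is its centre, 27 mm above its underside; z is up.
- long_tray: Fixed drip tray, dark grey with a black lip, oblong, inside 150 x 82 mm, x axis the long way (the tub of that shape has 10 mm to spare all round). Origin at the centre of its underside, on the table; floor top 3 mm above the table, lip 4 mm thick, its top 7 mm above the table; z up.
- oval_tray: Fixed drip tray, dark grey with a black lip, oval with half-round ends, inside 112 x 80 mm, x axis the long way (the tub of that shape has 10 mm to spare all round). Origin at the centre of its underside, on the table; floor top 3 mm above the table, lip 4 mm thick, its top 7 mm above the table; z up.
- square_tray: Fixed drip tray, dark grey with a black lip, square, inside 76 x 76 mm, axes square to its sides (the tub of that shape has 10 mm to spare all round). Origin at the centre of its underside, on the table; floor top 3 mm above the table, lip 4 mm thick, its top 7 mm above the table; z up.
- round_tray: Fixed drip tray, dark grey with a black lip, round, inside 66 mm in diameter (the tub of that shape has 10 mm to spare all round). Origin at the centre of its underside, on the table; floor top 3 mm above the table, lip 4 mm thick, its top 7 mm above the table; z up.
- dish_center (a point): Loose round steel dish holding picked mushrooms, 96 mm across the rim, 30 mm high, mushrooms up to 60 mm: to be left alone. The point is 15 mm above its underside on the axis.
Mind the look-alikes: they are no part of the job. What is shaped like the square_tray but turquoise or white is not meant.

How it is judged:
By the outcome, as a careful person would: the job done as asked, in the order asked, and still so for the second after the job is handed in, with the robot touching nothing.
It also fails if it takes over 128 s, if anything falls off the work surface, if the arm or the gripper's body presses on something with over 40 N, if the wrist force passes 120 N, or if a joint passes its speed limit or range.

## Robot

A 7-joint arm with a two-finger parallel gripper is mounted at the origin on the work surface. World frame = base frame: x ahead of the robot, y to its left, z up, the work surface at z = 0. Lengths are in m, angles in rad, forces in N, time in s.
With the tool pointing down it reaches from about 0.4 to 0.875 m from the base axis. Payload 19.3 kg.
Tool frame: the origin (TCP) lies on the centre line of the jaws, within the pads' length; the fingertips stand 14 mm ahead of it and the grasp point (between the pads) lies 5 mm behind it; x points along the fingers, y is the direction in which the jaws open and shut, and the axes are right-handed (so a half turn about x gives the same grasp; the last joint's range is limited). The gripper opens to 85 mm and grips with 20 to 120 N. Pads are 22 mm wide; open, the fingers measure 114 mm over their backs; the gripper's body (76 mm by 85 mm) begins 54 mm behind the grasp point. The pads swing forward as they close: fully open they stand 13 mm farther back than shut.
Start: joints at [1.178, 0.521, -0.036, 1.599, 0.021, 1.021, -0.113], TCP at [0.198, -0.593, 0.245] pointing down, gripper open.
Joint ranges: [-2.91, 2.91], [-0.3, 2.13], [-1.5, 1.42], [0.17, 2.43], [-1.26, 4.41], [0.16, 1.93], [-2.52, 2.52]. Speed limits (rad/s): [1.89, 1.89, 2.39, 2.39, 3.01, 3.01, 3.01].

## Interface

Orientations are given as [roll, pitch, yaw] about the fixed x, y, z axes, in that order (R = Rz(yaw) Ry(pitch) Rx(roll)).
In Python, from workcell import monitor, optics, bot gives the robot as it stands.
- The arm moves only by the tool arm_command, never from a script. Its arguments are lists of equal length, an entry for each row: "delta_pos": the shift along the tool's x, y, z as a fraction of full scale, a list of three; "rotation": the turn, a rotation vector about the tool's x, y, z as a fraction of full scale, a list of three. In form: {"delta_pos": [[dx, dy, dz], ...], "rotation": [[wx, wy, wz], ...]}. A call has 1 to 10 rows; each row shifts and turns the pose as measured when the row begins, along the tool's axes as they then stand; what a row does not reach is not made up. Full scale, the value 1, is 30 mm for a shift and 6 degrees for a turn. A row lasts 1/10 s, in which the tool goes at most 50 mm and 8.59 degrees, less where a joint would pass 70% of its speed; a pose out of reach is approached as far as the arm can. A call with a number of a shift or a turn outside -1 to 1 is refused whole. A call with a gripper value outside its range is refused whole. "gripper" is the closure, from -1 (fully open) to 1 (shut), so that 0 is half open, set as the call begins (left out, the last holds). The fingers move at their own pace and stop on an object; "grip_force" is the grip in N (left out, the last holds). Time passes only in rows, so rows that do not move let the fingers close. It gives the time, the measured TCP pose, the force and the opening at its end, in the units of the state.
- monitor.observe(): the state, without advancing time (a new reading comes with each control period).
- optics.grab_frame(name): name is "side" or "top"; returns the picture (400x640x3 uint8, red, green, blue); there is no depth.
- optics.camera_params(name): a dict with "fx", "fy", "cx", "cy" (pixels), "origin" and "rotation" of the camera in the world. Camera axes: x right, y down, z forward; pixel columns grow to the right and rows downward; lengths in m; the calibration is good to about 2 mm. A picture is of the moment at which its call begins. camera_params takes no time and is no camera call.
- bot.job_done(): hands the job in, once; it reports no verdict.
The state is a dict: "clock": time; "qpos": joint angles; "qd": joint speeds; "joint_efforts": joint torques, N m; "position": TCP position; "tool_rot": TCP orientation; "force": force on the tool from outside, world axes, zero at the start; "moment": the same for the moment, N m; "grip_width": finger opening in m.
Only numpy, scipy, OpenCV 4.12 (cv2) and the standard library are available. Lean on these libraries where they do the work, as an engineer would, in place of code of your own. Each camera call takes 0.05 s, during which the arm holds its last target. There are 200 camera calls.

## Working session

There is one attempt and no reset: what is moved stays moved. The work goes in short steps, Python scripts to look and compute and a tool call to move; the robot and the scene stay as the last step left them, time stands still between calls to the robot, and variables do not carry over. Pictures are saved under pics/ and viewed, about 12 in all and at most 16, crops included, and the job is handed in when it is done.

Besides the shell and the picture viewer there is one more tool, called after "Call:" as name(argument=value, ...), one argument or row to a line, values as JSON. arm_command: Moves the arm, as the interface text tells. Its arguments: {"type":"object","properties":{"delta_pos":{"type":"array","items":{"type":"array","items":{"type":"number"}}},"rotation":{"type":"array","items":{"type":"array","items":{"type":"number"}}},"gripper":{"type":"number"},"grip_force":{"type":"number"}},"required":["delta_pos","rotation"]}

```bash
mkdir -p pics; python3 - <<'E'
from workcell import monitor, optics, bot
import cv2
s=monitor.observe(); print(s)
for n in("top","side"):
    f=optics.grab_frame(n); cv2.imwrite(f"pics/{n}0.png",f[:,:,::-1]); print(n,optics.camera_params(n))
E
```

```text
{'clock': 0.0, 'qpos': array([ 1.17778878,  0.52201269, -0.03630813,  1.60000488,  0.02119229,
        1.02110638, -0.11279522]), 'qd': array([ 5.30953736e-04, -1.66381631e-03,  5.14549648e-04,  6.53355217e-04,
        6.21533658e-05, -2.49807152e-04, -4.98952489e-04]), 'joint_efforts': array([-1.05432729e-03, -9.27108335e+01,  1.98021881e+00, -3.69938028e+01,
        1.79115281e-02,  8.29676661e-03,  2.78185944e-06]), 'position': array([ 0.19812288, -0.59242414,  0.24472789]), 'tool_rot': array([-1.4962697 ,  1.56964975,  1.9681045 ]), 'force': array([-0.00996157,  0.31393701,  0.82293355]), 'moment': array([-0.04149567,  0.0246997 ,  0.0143974 ]), 'grip_width': 0.08511144571912614}
top {'fx': 485.3144197156574, 'fy': 485.3144197156574, 'cx': 313.8708451855288, 'cy': 196.46721446128322, 'origin': array([0.40870622, 0.04419322, 1.51637511]), 'rotation': array([-3.05549754,  0.01214447, -1.58451355])}
side {'fx': 418.3866256301008, 'fy': 418.3866256301008, 'cx': 320.2247180687691, 'cy': 200.91846951349123, 'origin': array([ 0.51160102, -0.7250962 ,  0.99334686]), 'rotation': array([-2.42439738, -0.0103967 , -0.03200693])}
```

View pics/top0.png

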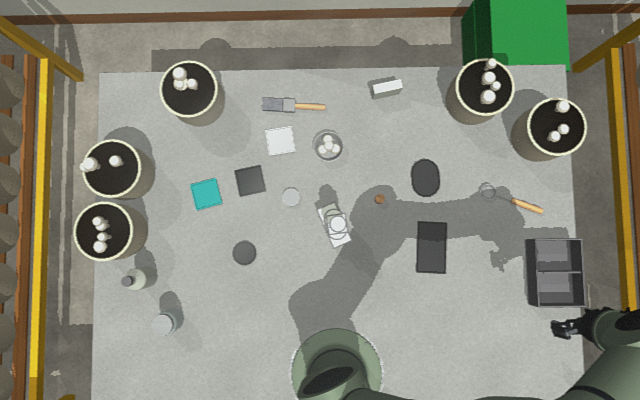

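View pics/side0.png

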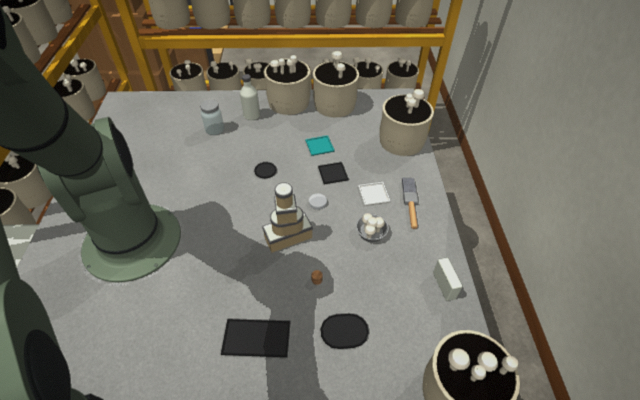

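Top view: the stack is at (335,225), with the dish at (328,146). Tray candidates:
- **Square:** dark (250,180). Turquoise (206,193) and white (280,140) are decoys.
- **Round:** dark (244,252). The pale disc at (291,197) is a decoy.
- **Oval:** dark (425,177).
- **Oblong:** dark (432,247). The grey crate at (555,270) is not a tray.

I choose the dark grey ones and will check them in a close crop.

```bash
cat > h.py <<'E'
import numpy as np, cv2
from scipy.spatial.transform import Rotation as R
from workcell import monitor, optics, bot
P={n:optics.camera_params(n) for n in("top","side")}
def unproj(n,uv,z):
    p=P[n]; uv=np.atleast_2d(uv).astype(float)
    d=np.c_[(uv[:,0]-p['cx'])/p['fx'],(uv[:,1]-p['cy'])/p['fy'],np.ones(len(uv))]@R.from_euler('xyz',p['rotation']).as_matrix().T
    return p['origin']+d*((z-p['origin'][2])/d[:,2])[:,None]
def proj(n,X):
    p=P[n]; c=(np.atleast_2d(X)-p['origin'])@R.from_euler('xyz',p['rotation']).as_matrix()
    return np.c_[p['fx']*c[:,0]/c[:,2]+p['cx'],p['fy']*c[:,1]/c[:,2]+p['cy']]
def grab(n,name):
    f=optics.grab_frame(n)[:,:,::-1].copy(); cv2.imwrite(f"pics/{name}.png",f); return f
def crop(f,x0,y0,w,h,k,name): cv2.imwrite(f"pics/{name}.png",cv2.resize(f[y0:y0+h,x0:x0+w],None,fx=k,fy=k,interpolation=cv2.INTER_CUBIC))
E
python3 - <<'E'
from h import *
t=cv2.imread("pics/top0.png"); s=cv2.imread("pics/side0.png")
def rects(n,f,pts):
    g=f.max(2)
    m=(g<75).astype(np.uint8)
    cn,_=cv2.findContours(m,cv2.RETR_EXTERNAL,cv2.CHAIN_APPROX_NONE)
    for nm,p in pts.items():
        for c in cn:
            if cv2.pointPolygonTest(c,p,False)>0:
                X=unproj(n,c[:,0],.007)[:,:2]
                r=cv2.minAreaRect((X*1000).astype(np.float32)); print(n,nm,np.round(r[0],1),np.round(r[1],1),round(r[2],1))
rects("top",t,dict(sq=(250,180),rd=(244,252),ov=(425,177),lg=(432,247)))
rects("side",s,dict(sq=(333,173),rd=(265,170),ov=(345,331),lg=(256,338)))
a=cv2.resize(t[190:260,300:370],None,fx=5.7,fy=5.7,interpolation=cv2.INTER_CUBIC)
b=cv2.resize(s[170:265,250:345],None,fx=4.2,fy=4.2,interpolation=cv2.INTER_CUBIC)
cv2.imwrite("pics/stack.png",np.hstack([a,b]))
c=cv2.resize(t[125:275,180:460],None,fx=2.8,fy=2.8,interpolation=cv2.INTER_CUBIC); cv2.imwrite("pics/trays.png",c)
E
```

```text
top ov [ 592.7 -287.2] [114.2  84.8] 3.6
top lg [ 378.4 -299.1] [ 89.5 155.4] 86.3
side sq [594.9 258.5] [83.5 87.3] 11.6
side rd [367.9 276.1] [70.8 74.2] 36.0
side ov [ 594.6 -290.6] [ 87.5 118.7] 88.5
side lg [ 379.5 -302.4] [ 93.8 159.8] 87.2
```

View pics/stack.png

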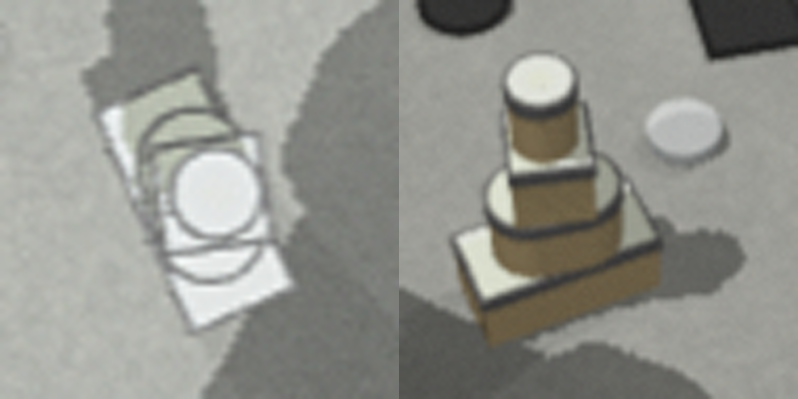

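View pics/trays.png

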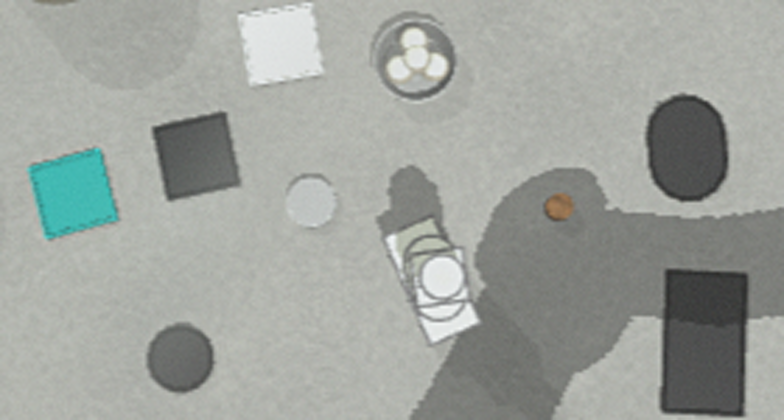

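Top crop: the dark trays are confirmed as square (250,180), round (244,252), oval (425,177) and oblong (432,247). The turquoise and white squares and the pale disc are decoys. In the stack crop the round lid is centred near (338,224) from the top and (284,189) from the side. The square lid's corners are visible too.

```bash
cat >> h.py <<'E'
def pose():
    s=monitor.observe(); M=R.from_euler('xyz',s['tool_rot']).as_matrix(); return s,M
def plan(tgt,jaw=None):
    "tgt in m; jaw = world angle (deg, mod 180) of tool y. prints remaining turn, then the shift AFTER the turn, in tool axes, full-scale units"
    s,M=pose(); a=np.degrees(np.arctan2(M[1,1],M[0,1])); j=a if jaw is None else jaw
    print('clock',round(s['clock'],2),'pos',np.round(s['position'],4),'jaw',round(a,2),'q7',round(s['qpos'][6],2),'w',round(s['grip_width'],4),'F',np.round(s['force'],1))
    d=(j-a+90)%180-90
    T=np.array([[0,np.cos(np.radians(a+d)),0],[0,np.sin(np.radians(a+d)),0],[-1,0,0]]); T[:,2]=np.cross(T[:,0],T[:,1])
    rv=R.from_matrix(M.T@T).as_rotvec(degrees=True)
    D=np.array(tgt)-s['position']
    print('dyaw',round(d,2),'turn/6deg',np.round(rv/6,3),'total shift now-axes/30mm',np.round(M.T@D/.03,2),'after-turn',np.round(T.T@D/.03,2))
E
python3 - <<'E'
from h import *
t=cv2.imread("pics/top0.png")
m=((t.max(2)<105)).astype(np.uint8)
for nm,(x,y) in dict(sq=(250,180),rd=(244,252)).items():
    k=np.zeros_like(m); k[y-25:y+25,x-25:x+25]=m[y-25:y+25,x-25:x+25]
    c=max(cv2.findContours(k,cv2.RETR_EXTERNAL,cv2.CHAIN_APPROX_NONE)[0],key=cv2.contourArea)
    r=cv2.minAreaRect((unproj("top",c[:,0],.007)[:,:2]*1000).astype(np.float32)); print(nm,np.round(r[0],1),np.round(r[1],1),round(r[2],1))
f=lambda L,x0,y0,k,ox=0:[((x-ox+.5)/k-.5+x0,(y+.5)/k-.5+y0) for x,y in L]
T=lambda L:f(L,300,190,5.7); S=lambda L:f(L,250,170,4.2,399)
pr=lambda n,X:print(n,np.round(X[:,:2]*1000,1).tolist())
pr('round top',unproj("top",T([(217,194)]),.216)); pr('round side',unproj("side",S([(541,82)]),.216))
pr('sq top',unproj("top",T([(152,150),(260,132),(272,240),(165,252)]),.162))
pr('sq side',unproj("side",S([(510,183),(595,175)]),.162))
pr('long top',unproj("top",T([(97,116),(197,70),(293,288),(193,330)]),.054))
pr('long side',unproj("side",S([(452,240),(484,300),(660,243)]),.054))
plan([.44,-.06,.28],0)
E
```

```text
sq [593.5 261.6] [83.3 81.9] 11.3
rd [366.8 279.5] [68.4 67.7] 89.3
round top [[447.3, -4.2]]
round side [[449.8, -6.2]]
sq top [[470.9, 25.2], [478.9, -27.8], [426.1, -32.6], [421.0, 19.7]]
sq side [[428.7, -39.9], [480.6, -34.7]]
long top [[494.2, 52.5], [517.9, -0.8], [402.2, -49.3], [380.9, 3.7]]
long side [[380.9, 0.5], [404.7, -49.5], [520.5, -5.4]]
clock 0.1 pos [ 0.1981 -0.5925  0.2448] jaw -71.5 q7 -0.11 w 0.085 F [-1.   0.2 -0.8]
dyaw 71.5 turn/6deg [-1.1917e+01 -5.0000e-03  9.0000e-03] total shift now-axes/30mm [ -1.16 -14.28 -13.28] after-turn [ -1.17   8.06 -17.75]
```

```bash
cat >> h.py <<'E'
def rows(tgt,jaw=None,n=10,r=2):
    "straight line with even turn in n rows; rounded; call outputs in lists of 10"
    import json
    s,M=pose(); a=np.arctan2(M[1,1],M[0,1]); d=0 if jaw is None else (np.radians(jaw)-a+np.pi/2)%np.pi-np.pi/2
    T=np.array([[0,np.cos(a+d),0],[0,np.sin(a+d),0],[-1,0,0]]); T[:,2]=np.cross(T[:,0],T[:,1])
    rv=R.from_matrix(M.T@T).as_rotvec(degrees=True)/6/n
    D=(np.array(tgt)-s['position'])/.03/n; dp=[];Q=M
    for i in range(n):
        dp.append(np.round(Q.T@D,r).tolist()); Q=Q@R.from_rotvec(rv*6,degrees=True).as_matrix()
    for i in range(0,n,10): print(json.dumps(dp[i:i+10]))
    print('turn',np.round(rv,3).tolist())
E
python3 -c "
from h import *
rows([.4485,-.005,.30],0,24,2)"
```

```text
[[-0.08, -0.66, -0.59], [-0.08, -0.63, -0.62], [-0.08, -0.6, -0.65], [-0.08, -0.56, -0.68], [-0.08, -0.53, -0.71], [-0.08, -0.49, -0.74], [-0.08, -0.45, -0.76], [-0.08, -0.41, -0.79], [-0.08, -0.37, -0.81], [-0.08, -0.33, -0.82]]
[[-0.08, -0.28, -0.84], [-0.08, -0.24, -0.85], [-0.08, -0.19, -0.87], [-0.08, -0.15, -0.87], [-0.08, -0.1, -0.88], [-0.08, -0.06, -0.89], [-0.08, -0.01, -0.89], [-0.08, 0.03, -0.89], [-0.08, 0.08, -0.88], [-0.08, 0.13, -0.88]]
[[-0.08, 0.17, -0.87], [-0.08, 0.22, -0.86], [-0.08, 0.26, -0.85], [-0.08, 0.3, -0.83]]
turn [-0.497, -0.0, 0.0]
```

Call:
arm_command(
  delta_pos=[
    [-0.1,-0.66,-0.59],
    [-0.1,-0.63,-0.62],
    [-0.1,-0.6,-0.65],
    [-0.1,-0.56,-0.68],
    [-0.1,-0.53,-0.71],
    [-0.1,-0.49,-0.74],
    [-0.1,-0.45,-0.76],
    [-0.1,-0.41,-0.79],
    [-0.1,-0.37,-0.81],
    [-0.1,-0.33,-0.82],
  ],
  rotation=[
    [-0.5,0,0],
    [-0.5,0,0],
    [-0.5,0,0],
    [-0.5,0,0],
    [-0.5,0,0],
    [-0.5,0,0],
    [-0.5,0,0],
    [-0.5,0,0],
    [-0.5,0,0],
    [-0.5,0,0],
  ],
  gripper=-1,
  grip_force=30,
)

```text
clock: 1.1
position: [0.3006, -0.3383, 0.2728]
tool_rot: [-1.648, 1.564, 2.357]
force: [-0.4, -0.5, -0.1]
grip_width: 0.0854
```

```bash
python3 -c "
from h import *
plan([.4485,-.005,.30],0)
rows([.4485,-.005,.30],0,20,2)"
```

```text
clock 1.1 pos [ 0.3006 -0.3383  0.2728] jaw -40.56 q7 -0.07 w 0.0854 F [-0.4 -0.5 -0.1]
dyaw 40.56 turn/6deg [-6.759 -0.028  0.061] total shift now-axes/30mm [ -0.88  -3.49 -11.65] after-turn [ -0.91   4.93 -11.11]
[[-0.04, -0.17, -0.58], [-0.04, -0.15, -0.59], [-0.04, -0.13, -0.59], [-0.04, -0.11, -0.6], [-0.04, -0.09, -0.6], [-0.04, -0.07, -0.6], [-0.04, -0.05, -0.61], [-0.04, -0.03, -0.61], [-0.04, -0.0, -0.61], [-0.04, 0.02, -0.61]]
[[-0.04, 0.04, -0.61], [-0.05, 0.06, -0.6], [-0.05, 0.08, -0.6], [-0.05, 0.1, -0.6], [-0.05, 0.12, -0.59], [-0.05, 0.14, -0.59], [-0.05, 0.17, -0.58], [-0.05, 0.19, -0.58], [-0.05, 0.21, -0.57], [-0.05, 0.23, -0.56]]
turn [-0.338, -0.001, 0.003]
```

Call:
arm_command(
  delta_pos=[
    [-0.1,-0.3,-0.95],
    [-0.1,-0.25,-0.96],
    [-0.1,-0.2,-0.97],
    [-0.1,-0.15,-0.98],
    [-0.1,-0.1,-0.98],
    [-0.1,0,-0.98],
    [-0.1,0.1,-0.98],
    [-0.1,0.15,-0.98],
    [-0.1,0.2,-0.97],
    [-0.1,0.25,-0.96],
  ],
  rotation=[
    [-0.55,0,0],
    [-0.55,0,0],
    [-0.55,0,0],
    [-0.55,0,0],
    [-0.55,0,0],
    [-0.55,0,0],
    [-0.55,0,0],
    [-0.55,0,0],
    [-0.55,0,0],
    [-0.55,0,0],
  ],
)

```text
clock: 2.1
position: [0.4195, -0.0495, 0.305]
tool_rot: [-1.949, 1.564, 2.664]
force: [-0.8, 0.0, -0.5]
grip_width: 0.0854
```

```bash
python3 -c "
from h import *
plan([.4485,-.005,.24],0)
rows([.4485,-.005,.24],0,7,2)"
```

```text
clock 2.1 pos [ 0.4195 -0.0495  0.305 ] jaw -5.7 q7 -0.23 w 0.0854 F [-0.8  0.  -0.5]
dyaw 5.7 turn/6deg [-0.95  -0.025  0.055] total shift now-axes/30mm [ 2.17  0.83 -1.57] after-turn [ 2.17  0.97 -1.48]
[[0.31, 0.12, -0.22], [0.31, 0.12, -0.22], [0.31, 0.12, -0.22], [0.31, 0.13, -0.22], [0.31, 0.13, -0.22], [0.31, 0.13, -0.22], [0.31, 0.14, -0.21]]
turn [-0.136, -0.004, 0.008]
```

Call:
arm_command(
  delta_pos=[
    [0,0.3,-0.5],
    [0.3,0.3,-0.5],
    [0.5,0.2,-0.3],
    [0.5,0.1,-0.1],
    [0.4,0.05,-0.05],
    [0.1,0,0],
    [0,0,0],
  ],
  rotation=[
    [-0.2,0,0],
    [-0.2,0,0],
    [-0.2,0,0],
    [-0.2,0,0.05],
    [-0.1,0,0],
    [0,0,0],
    [0,0,0],
  ],
)

```text
clock: 2.8
position: [0.452, 0.0006, 0.2498]
tool_rot: [2.929, 1.567, 1.37]
force: [-0.5, -0.2, 0.6]
grip_width: 0.0851
```

```bash
python3 -c "
from h import *
a=grab('top','t1'); b=grab('side','s1')
k=6
A=cv2.resize(a[190:256,305:371],None,fx=k,fy=k,interpolation=cv2.INTER_CUBIC)
B=cv2.resize(b[150:216,250:316],None,fx=k,fy=k,interpolation=cv2.INTER_CUBIC)
cv2.imwrite('pics/c1.png',np.hstack([A,B]))
plan([.4485,-.005,.187],0)
s,M=pose(); g=s['position']
print(proj('top',g),proj('side',g))"
```

```text
clock 2.9 pos [0.4523 0.0005 0.2504] jaw 0.65 q7 -0.33 w 0.0855 F [ 1.4 -0.3 -0.7]
dyaw -0.65 turn/6deg [ 0.108 -0.031 -0.016] total shift now-axes/30mm [ 2.11 -0.13  0.19] after-turn [ 2.11 -0.13  0.18]
[[336.32667314 221.33079588]] [[283.74710649 177.72783953]]
```

View pics/c1.png

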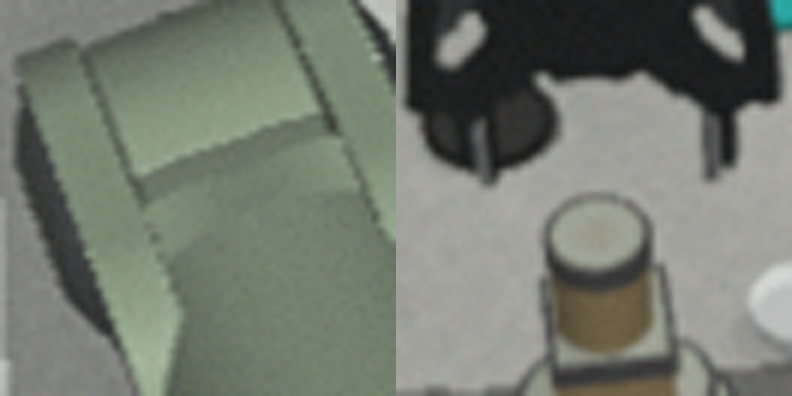

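Side crop: the open pads are at columns 330 and 369 and the round lid is centred midway between them, so the jaw axis is well centred. Descending.

Call:
arm_command(
  delta_pos=[
    [0.2,-0.06,0.18],
    [0.4,0,0],
    [0.5,0,0],
    [0.5,0,0],
    [0.4,0,0],
    [0.1,0,0],
    [0,0,0],
  ],
  rotation=[
    [0.1,0,0],
    [0,0,0],
    [0,0,0],
    [0,0,0],
    [0,0,0],
    [0,0,0],
    [0,0,0],
  ],
)

```text
clock: 3.6
position: [0.4504, -0.0072, 0.1835]
tool_rot: [2.144, 1.566, 0.568]
force: [0.0, 0.1, 0.4]
grip_width: 0.0855
```

```bash
python3 -c "
from h import *
plan([.450,-.005,.187],0)"
```

```text
clock 3.6 pos [ 0.4504 -0.0072  0.1835] jaw -0.27 q7 -0.42 w 0.0855 F [0.  0.1 0.4]
dyaw 0.27 turn/6deg [-0.045 -0.023 -0.036] total shift now-axes/30mm [-0.12 -0.01 -0.07] after-turn [-0.12 -0.01 -0.07]
```

Call:
arm_command(
  delta_pos=[
    [-0.12,0,-0.07],
    [0,0,0],
    [0,0,0],
    [0,0,0],
    [0,0,0],
    [0,0,0],
    [0,0,0],
    [0,0,0],
    [0,0,0],
    [0,0,0],
  ],
  rotation=[
    [0,0,0],
    [0,0,0],
    [0,0,0],
    [0,0,0],
    [0,0,0],
    [0,0,0],
    [0,0,0],
    [0,0,0],
    [0,0,0],
    [0,0,0],
  ],
  gripper=1,
  grip_force=25,
)

```text
clock: 4.6
position: [0.451, -0.0051, 0.189]
tool_rot: [1.886, 1.564, 0.309]
force: [0.5, -0.3, -0.8]
grip_width: 0.0454
```

Call:
arm_command(
  delta_pos=[
    [-0.1,0,0],
    [-0.2,0,0],
    [-0.4,0,0],
    [-0.5,0,0],
    [-0.5,0,0],
    [-0.3,0,0],
  ],
  rotation=[
    [0,0,0],
    [0,0,0],
    [0,0,0],
    [0,0,0],
    [0,0,0],
    [0,0,0],
  ],
)

```text
clock: 5.2
position: [0.4503, -0.0049, 0.2535]
tool_rot: [2.035, 1.565, 0.46]
force: [0.5, -1.0, -0.8]
grip_width: 0.0455
```

```bash
python3 -c "
from h import *
a=grab('side','s2')
crop(a,230,110,110,110,5,'c2')
plan([.367,.278,.24],40)
rows([.367,.278,.24],40,14,2)"
```

```text
clock 5.25 pos [ 0.4507 -0.0048  0.2544] jaw -0.26 q7 -0.33 w 0.0455 F [0.5 0.5 1.2]
dyaw 40.26 turn/6deg [-6.709 -0.    -0.068] total shift now-axes/30mm [ 0.48 -2.83 -9.41] after-turn [ 0.48  3.92 -9.01]
[[0.03, -0.2, -0.67], [0.03, -0.17, -0.68], [0.03, -0.13, -0.69], [0.03, -0.1, -0.7], [0.03, -0.06, -0.7], [0.03, -0.03, -0.7], [0.03, 0.01, -0.7], [0.03, 0.04, -0.7], [0.03, 0.08, -0.7], [0.03, 0.11, -0.69]]
[[0.03, 0.15, -0.69], [0.03, 0.18, -0.68], [0.03, 0.21, -0.67], [0.03, 0.25, -0.66]]
turn [-0.479, -0.0, -0.005]
```

View pics/c2.png

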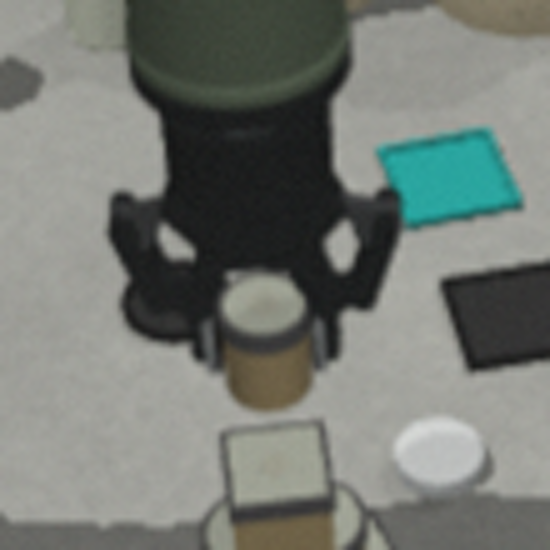

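Round tub lifted cleanly; its lid is at about (283,171) and the square tub below has not moved. I also see the square lid's corners at about (274,196), (294,194), (296,209) and (277,212).

```bash
python3 -c "
from h import *
f=lambda x,y:((x+.5)/5-.5+230,(y+.5)/5-.5+110)
print(unproj('side',f(265,305),.2815))
print(unproj('side',[f(222,431),f(323,422),f(334,500),f(233,514)],.162))
b=cv2.imread('pics/top0.png')
"
```

```text
[[ 0.45142513 -0.00595314  0.2815    ]]
[[ 0.42103796  0.02021234  0.162     ]
 [ 0.47467815  0.02544793  0.162     ]
 [ 0.48084597 -0.02905271  0.162     ]
 [ 0.4290036  -0.03722965  0.162     ]]
```

Call:
arm_command(
  delta_pos=[
    [-0.1,-0.2,-0.67],
    [-0.1,-0.17,-0.68],
    [-0.1,-0.13,-0.69],
    [-0.1,-0.1,-0.7],
    [-0.1,-0.06,-0.7],
    [0,-0.03,-0.7],
    [0,0,-0.7],
    [0,0.04,-0.7],
    [0,0.08,-0.7],
    [0,0.1,-0.69],
  ],
  rotation=[
    [-0.5,0,0],
    [-0.5,0,0],
    [-0.5,0,0],
    [-0.5,0,0],
    [-0.5,0,0],
    [-0.5,0,0],
    [-0.5,0,0],
    [-0.5,0,0],
    [-0.5,0,0],
    [-0.5,0,0],
  ],
)

```text
clock: 6.25
position: [0.3773, 0.2113, 0.2707]
tool_rot: [1.312, 1.564, 0.305]
force: [1.0, -0.7, -0.6]
grip_width: 0.0454
```

```bash
python3 -c "
from h import *
plan([.367,.278,.12],40)
rows([.367,.278,.12],40,8,2)"
```

```text
clock 6.25 pos [0.3773 0.2113 0.2707] jaw 32.31 q7 -0.34 w 0.0454 F [ 1.  -0.7 -0.6]
dyaw 7.69 turn/6deg [-1.281  0.02  -0.06 ] total shift now-axes/30mm [ 5.02  0.87 -2.07] after-turn [ 5.02  1.17 -1.92]
[[0.63, 0.11, -0.26], [0.63, 0.11, -0.26], [0.63, 0.12, -0.25], [0.63, 0.12, -0.25], [0.63, 0.13, -0.25], [0.63, 0.13, -0.25], [0.63, 0.14, -0.25], [0.63, 0.14, -0.24]]
turn [-0.16, 0.003, -0.008]
```

Call:
arm_command(
  delta_pos=[
    [0.4,0.2,-0.4],
    [0.6,0.25,-0.4],
    [0.6,0.25,-0.4],
    [0.6,0.2,-0.3],
    [0.6,0.13,-0.2],
    [0.6,0.1,-0.1],
    [0.6,0,0],
    [0.6,0,0],
    [0.3,0,0],
    [0,0,0],
  ],
  rotation=[
    [-0.2,0,0],
    [-0.2,0,0],
    [-0.2,0,0],
    [-0.2,0,0],
    [-0.2,0,0],
    [-0.2,0,0],
    [0,0,0],
    [0,0,0],
    [0,0,0],
    [0,0,0],
  ],
)

```text
clock: 7.25
position: [0.3622, 0.2934, 0.1192]
tool_rot: [1.896, 1.563, 1.062]
force: [0.2, -0.3, -0.0]
grip_width: 0.0449
```

```bash
python3 -c "
from h import *
plan([.367,.278,.034],40)
rows([.367,.278,.034],40,8,2)"
```

```text
clock 7.25 pos [0.3622 0.2934 0.1192] jaw 42.18 q7 -0.64 w 0.0449 F [ 0.2 -0.3 -0. ]
dyaw -2.18 turn/6deg [ 0.364 -0.024 -0.067] total shift now-axes/30mm [ 2.84 -0.25  0.5 ] after-turn [ 2.84 -0.21  0.5 ]
[[0.35, -0.03, 0.06], [0.35, -0.03, 0.06], [0.35, -0.03, 0.06], [0.35, -0.03, 0.06], [0.35, -0.03, 0.06], [0.35, -0.03, 0.06], [0.35, -0.03, 0.06], [0.35, -0.03, 0.06]]
turn [0.045, -0.003, -0.008]
```

Call:
arm_command(
  delta_pos=[
    [0.1,-0.1,0.15],
    [0.3,-0.1,0.2],
    [0.5,-0.05,0.15],
    [0.5,0,0],
    [0.5,0,0],
    [0.4,0,0],
    [0.3,0,0],
    [0.1,0,0],
    [0,0,0],
  ],
  rotation=[
    [0.1,0,0],
    [0.1,0,0],
    [0.1,0,0],
    [0,0,0],
    [0,0,-0.05],
    [0,0,0],
    [0,0,0],
    [0,0,0],
    [0,0,0],
  ],
)

```text
clock: 8.15
position: [0.3694, 0.2753, 0.0366]
tool_rot: [1.703, 1.564, 0.83]
force: [0.0, 1.0, -0.8]
grip_width: 0.0453
```

```bash
python3 -c "
from h import *
plan([.367,.278,.031],40)
b=grab('side','s3'); crop(b,215,110,110,110,5,'c3')"
```

```text
clock 8.15 pos [0.3694 0.2753 0.0366] jaw 40.03 q7 -0.8 w 0.0453 F [ 0.   1.  -0.8]
dyaw -0.03 turn/6deg [ 0.005 -0.009 -0.068] total shift now-axes/30mm [ 0.19 -0.   -0.12] after-turn [ 0.19 -0.   -0.12]
```

View pics/c3.png

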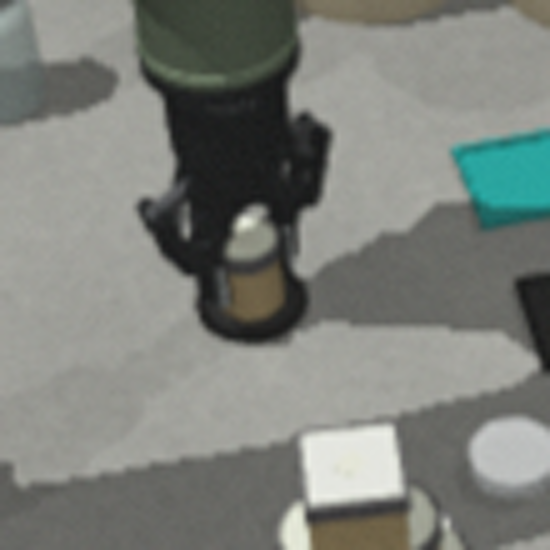

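Crop: the tub is over the round tray, with tub mid-column about 252 and tray mid-column about 253. Lowering the last few mm.

Call:
arm_command(
  delta_pos=[
    [0.05,0,-0.1],
    [0.05,0,0],
    [0.05,0,0],
    [0.04,0,0],
    [0.03,0,0],
    [0,0,0],
  ],
  rotation=[
    [0,0,-0.07],
    [0,0,0],
    [0,0,0],
    [0,0,0],
    [0,0,0],
    [0,0,0],
  ],
)

```text
clock: 8.8
position: [0.3681, 0.2784, 0.031]
tool_rot: [2.007, 1.569, 1.135]
force: [0.3, 0.6, -1.1]
grip_width: 0.0456
```

```bash
python3 -c "
from h import *
plan([.367,.278,.030],40)"
```

```text
clock 8.8 pos [0.3681 0.2784 0.031 ] jaw 40.01 q7 -0.81 w 0.0456 F [ 0.3  0.6 -1.1]
dyaw -0.01 turn/6deg [ 0.002 -0.008 -0.017] total shift now-axes/30mm [ 0.03 -0.04 -0.01] after-turn [ 0.03 -0.04 -0.01]
```

Call:
arm_command(
  delta_pos=[
    [0.03,-0.03,0],
    [0.03,0,0],
    [0.03,0,0],
    [0,0,0],
  ],
  rotation=[
    [0,0,0],
    [0,0,0],
    [0,0,0],
    [0,0,0],
  ],
)

```text
clock: 9.2
position: [0.3671, 0.2775, 0.0292]
tool_rot: [1.308, 1.569, 0.436]
force: [0.7, -0.7, -0.7]
grip_width: 0.0455
```

Call:
arm_command(
  delta_pos=[
    [0.04,0,0],
    [0.04,0,0],
    [0,0,0],
  ],
  rotation=[
    [0,0,0],
    [0,0,0],
    [0,0,0],
  ],
)

```text
clock: 9.5
position: [0.3674, 0.2775, 0.0286]
tool_rot: [0.983, 1.566, 0.111]
force: [-1.0, 0.4, -0.9]
grip_width: 0.0453
```

Call:
arm_command(
  delta_pos=[
    [0.05,0,0],
    [0.05,0,0],
    [0,0,0],
  ],
  rotation=[
    [0,0,0],
    [0,0,0],
    [0,0,0],
  ],
)

```text
clock: 9.8
position: [0.3676, 0.2776, 0.0271]
tool_rot: [0.914, 1.564, 0.043]
force: [0.1, -0.9, -0.5]
grip_width: 0.0452
```

```bash
python3 -c "
from h import *
b=grab('side','s4'); crop(b,240,140,50,50,10,'c4'); plan([.367,.278,.03],40)"
```

```text
clock 9.85 pos [0.3676 0.2777 0.027 ] jaw 40.04 q7 -0.83 w 0.0456 F [ 0.3  0.  -0.3]
dyaw -0.04 turn/6deg [ 0.007  0.04  -0.053] total shift now-axes/30mm [-0.1  -0.01 -0.02] after-turn [-0.1  -0.01 -0.02]
```

View pics/c4.png

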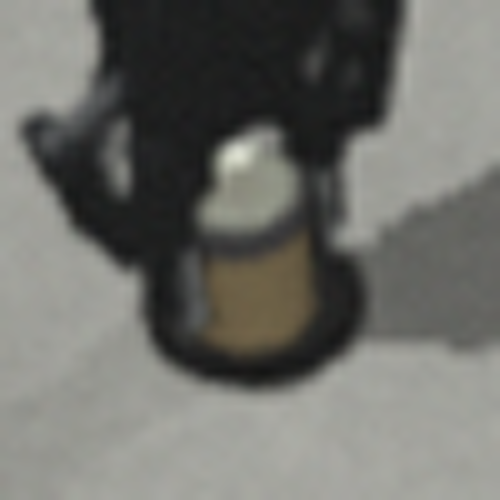

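Call:
arm_command(
  delta_pos=[
    [0.05,0,0],
    [0.05,0,0],
    [0,0,0],
  ],
  rotation=[
    [0,0,-0.05],
    [0,0,0],
    [0,0,0],
  ],
)

```text
clock: 10.15
position: [0.3675, 0.2776, 0.0253]
tool_rot: [0.128, 1.565, -0.743]
force: [0.5, -0.4, -0.7]
grip_width: 0.0456
```

```bash
python3 -c "
from h import *
b=grab('side','s5')
A=cv2.resize(b[150:190,245:285],None,fx=12,fy=12,interpolation=cv2.INTER_CUBIC)
cv2.imwrite('pics/c5.png',A)
for z in (-.002,.003,.006): print(z,(proj('side',[.3675,.2776-.023,z])-[245,150]+.5)*12)
print('lid top',[(proj('side',[.3675,.2776-.023,z])-[245,150]+.5)*12 for z in(.052,.057,.060)])
th=np.linspace(0,2*np.pi,9)
print('tray lip outer front',(proj('side',[.3675,.2776-.037,.007])-[245,150]+.5)*12)
plan([.3675,.2776,.03],40)"
```

```text
-0.002 [[237.55125227 322.44211408]]
0.003 [[235.9143853  309.73306753]]
0.006 [[234.9279846  302.07440465]]
lid top [array([[219.38903193, 181.42607089]]), array([[217.65174475, 167.93733663]]), array([[216.60469162, 159.807753  ]])]
tray lip outer front [[231.72356681 335.95506467]]
clock 10.2 pos [0.3676 0.2776 0.0252] jaw 40.05 q7 -0.83 w 0.0455 F [ 0.  -0.4  3.4]
dyaw -0.05 turn/6deg [ 0.009  0.053 -0.007] total shift now-axes/30mm [-0.16 -0.   -0.  ] after-turn [-0.16 -0.   -0.  ]
```

View pics/c5.png

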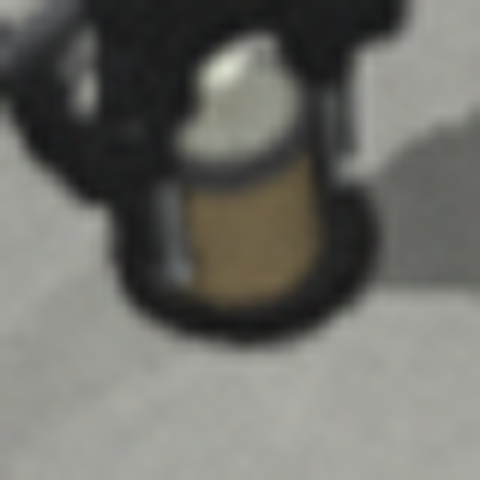

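Crop: the tub is upright inside the round tray, its bottom edge at row 175 as expected for the tray floor. Fz just rose to 3.4 N, so I'll test for contact.

Call:
arm_command(
  delta_pos=[
    [0.03,0,0],
    [0,0,0],
  ],
  rotation=[
    [0,0,0],
    [0,0,0],
  ],
)

```text
clock: 10.4
position: [0.3677, 0.2776, 0.025]
tool_rot: [0.194, 1.564, -0.678]
force: [0.4, 0.7, -0.6]
grip_width: 0.0451
```

Call:
arm_command(
  delta_pos=[
    [0.06,0,0],
    [0,0,0],
  ],
  rotation=[
    [0,0,0],
    [0,0,0],
  ],
)

```text
clock: 10.6
position: [0.3677, 0.2776, 0.0238]
tool_rot: [0.237, 1.563, -0.635]
force: [0.8, -0.1, -0.6]
grip_width: 0.0453
```

```bash
python3 -c "
from h import *
for i in range(3):
  optics.grab_frame('top'); s=monitor.observe(); print(s['position'],s['force'])"
```

```text
[0.36772537 0.27773066 0.02370498] [-2.2753778  -0.87107638  4.87653232]
[0.36769601 0.2777008  0.02367444] [-1.40081216 -1.19969773  9.08285598]
[0.36771099 0.2776743  0.02367453] [-0.95900773 -0.99513912  8.75331292]
```

Contact is confirmed (settled Fz about 9 N). I'll ease off and release.

Call:
arm_command(
  delta_pos=[
    [-0.05,0,0],
    [0,0,0],
  ],
  rotation=[
    [0,0,0],
    [0,0,0],
  ],
)

```text
clock: 10.95
position: [0.3677, 0.2777, 0.0249]
tool_rot: [0.192, 1.564, -0.68]
force: [-1.5, -0.2, -0.5]
grip_width: 0.0456
```

Call:
arm_command(
  delta_pos=[
    [0,0,0],
    [0,0,0],
    [0,0,0],
    [0,0,0],
    [0,0,0],
    [0,0,0],
  ],
  rotation=[
    [0,0,0],
    [0,0,0],
    [0,0,0],
    [0,0,0],
    [0,0,0],
    [0,0,0],
  ],
  gripper=-1,
)

```text
clock: 11.55
position: [0.3677, 0.2776, 0.0245]
tool_rot: [0.133, 1.564, -0.739]
force: [0.5, -0.1, 0.2]
grip_width: 0.0856
```

Call:
arm_command(
  delta_pos=[
    [-0.3,0,0],
    [-0.6,0,0],
    [-0.9,0,0],
    [-0.9,0,0],
    [-0.9,0,0],
    [-0.9,0,0],
    [-0.9,0,0],
    [-0.8,0,0],
    [-0.3,0,0],
  ],
  rotation=[
    [0,0,0],
    [0,0,0],
    [0,0,0],
    [0,0,0],
    [0,0,0],
    [0,0,0],
    [0,0,0],
    [0,0,0],
    [0,0,0],
  ],
)

```text
clock: 12.45
position: [0.3639, 0.2782, 0.2305]
tool_rot: [-0.528, 1.565, -1.395]
force: [0.4, -0.5, -0.9]
grip_width: 0.0854
```

```bash
python3 -c "
from h import *
a=grab('top','t6'); b=grab('side','s6')
A=cv2.resize(a[175:275,300:380],None,fx=5,fy=5,interpolation=cv2.INTER_CUBIC)
B=cv2.resize(b[130:230,235:315],None,fx=5,fy=5,interpolation=cv2.INTER_CUBIC)
cv2.imwrite('pics/c6.png',np.hstack([A,B]))
plan([.45,-.005,.21],6)
rows([.45,-.005,.21],6,14)"
```

```text
clock 12.55 pos [0.364  0.2779 0.2293] jaw 40.27 q7 -0.45 w 0.0858 F [ 0.6  0.3 -0.4]
dyaw -34.27 turn/6deg [5.712 0.062 0.016] total shift now-axes/30mm [ 0.71 -3.91  9.04] after-turn [0.64 1.86 9.68]
[[0.05, -0.28, 0.65], [0.05, -0.25, 0.66], [0.05, -0.22, 0.67], [0.05, -0.19, 0.68], [0.05, -0.17, 0.68], [0.05, -0.14, 0.69], [0.05, -0.11, 0.7], [0.05, -0.08, 0.7], [0.05, -0.05, 0.7], [0.05, -0.02, 0.7]]
[[0.05, 0.01, 0.7], [0.05, 0.04, 0.7], [0.05, 0.07, 0.7], [0.05, 0.1, 0.7]]
turn [0.408, 0.004, 0.001]
```

View pics/c6.png

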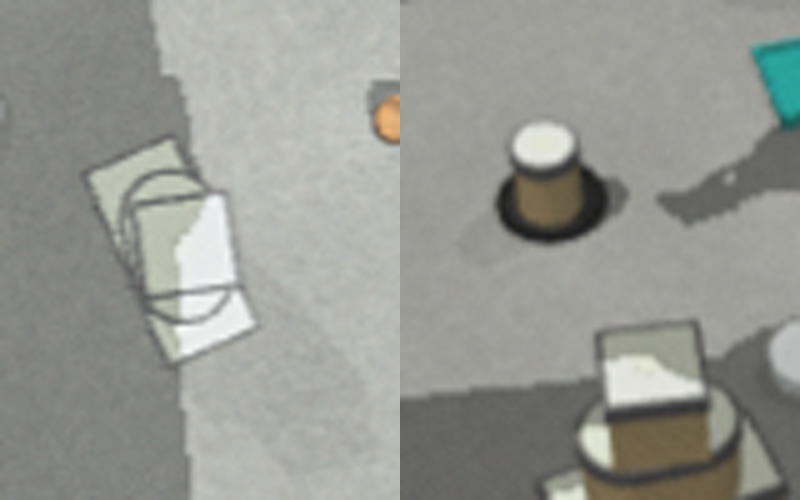

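The round tub stands upright and centred in its tray (side (344,161)). The square lid's corners are clearly visible in the top crop.

```bash
python3 -c "
from h import *
f=lambda L,x0,y0,ox=0:[((x-ox+.5)/5-.5+x0,(y+.5)/5-.5+y0) for x,y in L]
def q(n,L,z):
    X=unproj(n,L,z)[:,:2]*1000; r=cv2.minAreaRect(X.astype(np.float32)); print(n,np.round(X,1).tolist(),np.round(X.mean(0),1),r)
q('top',f([(131,205),(227,191),(240,283),(145,299)],300,175),.162)
q('side',f([(598,330),(696,321),(707,406),(611,415)],235,130,400),.162)
q('top',f([(84,175),(172,138),(256,325),(174,365)],300,175),.054)
plan([.45,-.005,.21],6)
"
```

```text
top [[471.7, 26.5], [478.8, -27.2], [427.5, -33.5], [419.3, 19.5]] [449.3  -3.7] ((449.0958251953125, -3.8410415649414062), (52.87322998046875, 54.15454864501953), 7.561534881591797)
side [[421.5, 20.9], [473.6, 26.2], [479.8, -33.1], [430.6, -37.9]] [451.4  -6. ] ((450.6883544921875, -6.076091766357422), (52.32912063598633, 59.78419494628906), 6.004234313964844)
top [[495.3, 53.1], [516.9, -0.3], [403.7, -48.7], [380.5, 0.8]] [449.1   1.2] ((449.8415832519531, 0.76959228515625), (126.12521362304688, 57.612735748291016), 24.501445770263672)
clock 12.55 pos [0.364  0.2779 0.2293] jaw 40.27 q7 -0.45 w 0.0858 F [ 0.6  0.3 -0.4]
dyaw -34.27 turn/6deg [5.712 0.062 0.016] total shift now-axes/30mm [ 0.71 -3.91  9.04] after-turn [0.64 1.86 9.68]
```

Call:
arm_command(
  delta_pos=[
    [0,-0.25,0.65],
    [0,-0.25,0.66],
    [0,-0.22,0.67],
    [0,-0.2,0.68],
    [0,-0.17,0.68],
    [0,-0.14,0.69],
    [0,-0.1,0.7],
    [0,-0.08,0.7],
    [0,-0.05,0.7],
    [0,0,0.7],
  ],
  rotation=[
    [0.42,0,0],
    [0.42,0,0],
    [0.42,0,0],
    [0.42,0,0],
    [0.42,0,0],
    [0.42,0,0],
    [0.42,0,0],
    [0.42,0,0],
    [0.42,0,0],
    [0.42,0,0],
  ],
)

```text
clock: 13.55
position: [0.4204, 0.0676, 0.2201]
tool_rot: [-1.23, 1.554, -2.548]
force: [0.6, -0.1, 0.2]
grip_width: 0.0859
```

```bash
python3 -c "
from h import *
plan([.451,-.005,.205],6)
rows([.451,-.005,.205],6,5)"
```

```text
clock 13.55 pos [0.4204 0.0676 0.2201] jaw 14.48 q7 -0.33 w 0.0859 F [ 0.6 -0.1  0.2]
dyaw -8.48 turn/6deg [1.413 0.067 0.151] total shift now-axes/30mm [0.51 0.39 2.59] after-turn [0.5  0.76 2.51]
[[0.1, 0.08, 0.52], [0.1, 0.09, 0.52], [0.1, 0.11, 0.51], [0.1, 0.12, 0.51], [0.1, 0.14, 0.51]]
turn [0.283, 0.013, 0.03]
```

Call:
arm_command(
  delta_pos=[
    [0,0.15,0.55],
    [0,0.2,0.5],
    [0,0.2,0.4],
    [0.1,0.15,0.3],
    [0.1,0,0.2],
    [0.1,0,0.1],
    [0,0,0],
  ],
  rotation=[
    [0.3,0,0.05],
    [0.3,0,0.05],
    [0.3,0,0.05],
    [0.2,0,0],
    [0.1,0,0],
    [0,0,0],
    [0,0,0],
  ],
)

```text
clock: 14.25
position: [0.4546, 0.0067, 0.2075]
tool_rot: [-0.446, 1.564, -1.899]
force: [-0.3, -0.8, -0.0]
grip_width: 0.0854
```

```bash
python3 -c "
from h import *
plan([.4505,-.005,.137],6.5)"
```

```text
clock 14.25 pos [0.4546 0.0067 0.2075] jaw 6.71 q7 -0.33 w 0.0854 F [-0.3 -0.8 -0. ]
dyaw -0.21 turn/6deg [0.036 0.057 0.027] total shift now-axes/30mm [ 2.35 -0.18  0.36] after-turn [ 2.35 -0.18  0.37]
```

Call:
arm_command(
  delta_pos=[
    [0.1,-0.1,0.2],
    [0.2,-0.05,0.17],
    [0.4,0,0],
    [0.5,0,0],
    [0.5,0,0],
    [0.4,0,0],
    [0.1,0,0],
    [0,0,0],
  ],
  rotation=[
    [0.04,0.05,0],
    [0,0,0],
    [0,0,0],
    [0,0,0],
    [0,0,0],
    [0,0,0],
    [0,0,0],
    [0,0,0],
  ],
)

```text
clock: 15.05
position: [0.4497, -0.0048, 0.1359]
tool_rot: [-1.713, 1.567, 3.115]
force: [0.3, 0.6, -0.4]
grip_width: 0.0855
```

```bash
python3 -c "
from h import *
plan([.4505,-.005,.139],6.5)"
```

```text
clock 15.05 pos [ 0.4497 -0.0048  0.1359] jaw 6.62 q7 -0.41 w 0.0855 F [ 0.3  0.6 -0.4]
dyaw -0.12 turn/6deg [ 0.02  -0.005  0.036] total shift now-axes/30mm [-0.1   0.03  0.01] after-turn [-0.1   0.03  0.01]
```

Call:
arm_command(
  delta_pos=[
    [-0.1,0.03,0],
    [0,0,0],
    [0,0,0],
    [0,0,0],
    [0,0,0],
    [0,0,0],
    [0,0,0],
    [0,0,0],
    [0,0,0],
  ],
  rotation=[
    [0,0,0.03],
    [0,0,0],
    [0,0,0],
    [0,0,0],
    [0,0,0],
    [0,0,0],
    [0,0,0],
    [0,0,0],
    [0,0,0],
  ],
  gripper=1,
  grip_force=30,
)

```text
clock: 15.95
position: [0.4514, -0.0047, 0.1408]
tool_rot: [1.541, 1.569, 0.085]
force: [0.5, 0.3, -0.9]
grip_width: 0.0556
```

Call:
arm_command(
  delta_pos=[
    [-0.1,0,0],
    [-0.2,0,0],
    [-0.4,0,0],
    [-0.5,0,0],
    [-0.5,0,0],
    [-0.2,0,0],
    [0,0,0],
  ],
  rotation=[
    [0,0,0],
    [0,0,0],
    [0,0,0],
    [0,0,0],
    [0,0,0],
    [0,0,0],
    [0,0,0],
  ],
)

```text
clock: 16.65
position: [0.4514, -0.0044, 0.2034]
tool_rot: [1.585, 1.567, 0.13]
force: [-0.0, -0.7, -1.8]
grip_width: 0.0555
```

```bash
python3 -c "
from h import *
b=grab('side','s7')
plan([.594,.260,.2],11.5)
rows([.594,.260,.2],11.5,12)"
```

```text
clock 16.7 pos [ 0.4513 -0.0044  0.203 ] jaw 6.64 q7 -0.3 w 0.0557 F [ 0.3  0.5 -1.2]
dyaw 4.86 turn/6deg [-0.81   0.    -0.028] total shift now-axes/30mm [ 0.12  5.74 -8.2 ] after-turn [ 0.1   6.42 -7.69]
[[0.01, 0.48, -0.68], [0.01, 0.48, -0.68], [0.01, 0.49, -0.68], [0.01, 0.49, -0.67], [0.01, 0.5, -0.67], [0.01, 0.5, -0.67], [0.01, 0.51, -0.66], [0.01, 0.51, -0.66], [0.01, 0.52, -0.66], [0.01, 0.52, -0.65]]
[[0.01, 0.53, -0.65], [0.01, 0.53, -0.64]]
turn [-0.068, 0.0, -0.002]
```

Call:
arm_command(
  delta_pos=[
    [0,0.5,-0.68],
    [0,0.55,-0.75],
    [0,0.6,-0.8],
    [0,0.6,-0.8],
    [0,0.62,-0.8],
    [0,0.63,-0.8],
    [0,0.64,-0.8],
    [0,0.64,-0.7],
    [0,0.55,-0.5],
    [0.1,0.35,-0.35],
  ],
  rotation=[
    [-0.1,0,0],
    [-0.1,0,0],
    [-0.1,0,0],
    [-0.1,0,0],
    [-0.1,0,0],
    [-0.1,0,0],
    [-0.1,0,0],
    [-0.1,0,0],
    [0,0,0],
    [0,0,0],
  ],
)

```text
clock: 17.7
position: [0.5881, 0.2354, 0.1919]
tool_rot: [-1.174, 1.563, -2.546]
force: [-0.2, -0.9, -1.0]
grip_width: 0.0554
```

```bash
python3 -c "
from h import *
plan([.594,.260,.08],11.5)"
```

```text
clock 17.7 pos [0.5881 0.2354 0.1919] jaw 11.37 q7 -0.62 w 0.0554 F [-0.2 -0.9 -1. ]
dyaw 0.13 turn/6deg [-0.021  0.029  0.069] total shift now-axes/30mm [ 3.73  0.38 -0.77] after-turn [ 3.73  0.36 -0.76]
```

Call:
arm_command(
  delta_pos=[
    [0.2,0.1,-0.2],
    [0.4,0.05,-0.2],
    [0.6,0,-0.1],
    [0.7,0,0],
    [0.7,0,0],
    [0.6,0,0],
    [0.3,0,0],
    [0,0,0],
    [0,0,0],
  ],
  rotation=[
    [0,0.03,0.05],
    [0,0,0],
    [0,0,0],
    [0,0,0],
    [0,0,0],
    [0,0,0],
    [0,0,0],
    [0,0,0],
    [0,0,0],
  ],
)

```text
clock: 18.6
position: [0.5843, 0.2499, 0.0749]
tool_rot: [-1.445, 1.561, -2.816]
force: [-0.0, 0.6, -0.9]
grip_width: 0.0557
```

```bash
python3 -c "
from h import *
plan([.594,.260,.034],11.5)"
```

```text
clock 18.6 pos [0.5843 0.2499 0.0749] jaw 11.42 q7 -0.71 w 0.0557 F [-0.   0.6 -0.9]
dyaw 0.08 turn/6deg [-0.012  0.012  0.092] total shift now-axes/30mm [ 1.36  0.4  -0.27] after-turn [ 1.36  0.38 -0.27]
```

Call:
arm_command(
  delta_pos=[
    [0.1,0.15,-0.1],
    [0.2,0.15,-0.1],
    [0.3,0.1,-0.07],
    [0.3,0,0],
    [0.2,0,0],
    [0,0,0],
    [0,0,0],
  ],
  rotation=[
    [0,0,0.08],
    [0,0,0],
    [0,0,0],
    [0,0,0],
    [0,0,0],
    [0,0,0],
    [0,0,0],
  ],
)

```text
clock: 19.3
position: [0.5962, 0.2616, 0.0406]
tool_rot: [1.258, 1.569, -0.114]
force: [-0.7, -0.4, -0.9]
grip_width: 0.056
```

```bash
python3 -c "
from h import *
b=grab('side','s8');crop(b,290,130,90,75,6,'c8')
plan([.594,.260,.034],11.5)"
```

```text
clock 19.35 pos [0.5962 0.2615 0.0406] jaw 11.41 q7 -0.74 w 0.0558 F [-0.3 -0.6 -1. ]
dyaw 0.09 turn/6deg [-0.015  0.007 -0.02 ] total shift now-axes/30mm [ 0.22 -0.08  0.03] after-turn [ 0.22 -0.08  0.03]
```

View pics/c8.png

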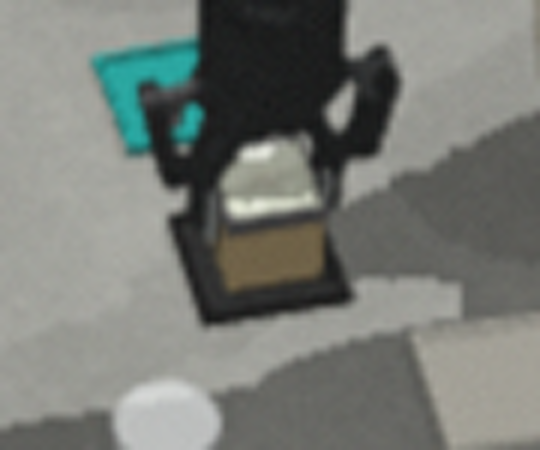

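The square tub is over the dark square tray, its sides parallel and about centred (tub front edge mid (336,177), tray front edge mid (336,181)). Lowering.

Call:
arm_command(
  delta_pos=[
    [0.07,-0.03,0],
    [0.07,0,0],
    [0.04,0,0],
    [0,0,0],
    [0,0,0],
  ],
  rotation=[
    [0,0,0],
    [0,0,0],
    [0,0,0],
    [0,0,0],
    [0,0,0],
  ],
)

```text
clock: 19.85
position: [0.5956, 0.2613, 0.0356]
tool_rot: [1.404, 1.568, 0.032]
force: [0.3, 0.6, -1.9]
grip_width: 0.0557
```

Call:
arm_command(
  delta_pos=[
    [0.05,0,0],
    [0,0,0],
    [0,0,0],
  ],
  rotation=[
    [0,0,0],
    [0,0,0],
    [0,0,0],
  ],
)

```text
clock: 20.15
position: [0.5961, 0.2614, 0.0351]
tool_rot: [1.42, 1.566, 0.047]
force: [-0.0, 0.0, -2.3]
grip_width: 0.0556
```

```bash
python3 -c "
from h import *
s=monitor.observe();print(s['position'],s['force'],s['moment'],s['joint_efforts'])"
```

```text
[0.59607948 0.26138442 0.0350687 ] [-0.03957989  0.03373243 -2.2688017 ] [-0.05002169  0.00894542 -0.03775725] [-1.46097393e-02 -1.10318048e+02 -1.26407191e+01 -2.64235353e+01
  1.98727398e-02  1.67578622e-02 -4.67363352e-04]
```

Call:
arm_command(
  delta_pos=[
    [0.06,0,0],
    [0,0,0],
    [0,0,0],
  ],
  rotation=[
    [0,0,0],
    [0,0,0],
    [0,0,0],
  ],
)

```text
clock: 20.45
position: [0.5965, 0.2615, 0.0352]
tool_rot: [1.373, 1.565, 0.0]
force: [-0.7, -0.0, -2.2]
grip_width: 0.056
```

Call:
arm_command(
  delta_pos=[
    [0.06,0,0],
    [0,0,0],
    [0,0,0],
  ],
  rotation=[
    [0,0,0],
    [0,0,0],
    [0,0,0],
  ],
)

```text
clock: 20.75
position: [0.5968, 0.2617, 0.0348]
tool_rot: [1.335, 1.564, -0.037]
force: [0.9, 1.0, -2.4]
grip_width: 0.0558
```

Call:
arm_command(
  delta_pos=[
    [-0.08,-0.07,0],
    [0,0,0],
    [0.06,0,0],
    [0,0,0],
    [0,0,0],
  ],
  rotation=[
    [0,0,0],
    [0,0,0],
    [0,0,0],
    [0,0,0],
    [0,0,0],
  ],
)

```text
clock: 21.25
position: [0.5943, 0.2611, 0.0347]
tool_rot: [1.298, 1.565, -0.075]
force: [-0.6, -0.4, 2.7]
grip_width: 0.0558
```

```bash
python3 -c "
from h import *
plan([.594,.260,.035],11.5)"
```

```text
clock 21.25 pos [0.5943 0.2611 0.0347] jaw 11.35 q7 -0.75 w 0.0558 F [-0.6 -0.4  2.7]
dyaw 0.15 turn/6deg [-0.025  0.015 -0.053] total shift now-axes/30mm [-0.01 -0.02  0.03] after-turn [-0.01 -0.02  0.03]
```

Contact at .035. Releasing and rising.

Call:
arm_command(
  delta_pos=[
    [0,0,0],
    [0,0,0],
    [0,0,0],
    [0,0,0],
    [0,0,0],
    [0,0,0],
  ],
  rotation=[
    [0,0,0],
    [0,0,0],
    [0,0,0],
    [0,0,0],
    [0,0,0],
    [0,0,0],
  ],
  gripper=-1,
)

```text
clock: 21.85
position: [0.5943, 0.2612, 0.0345]
tool_rot: [1.339, 1.565, -0.034]
force: [0.0, 0.3, 0.2]
grip_width: 0.0853
```

Call:
arm_command(
  delta_pos=[
    [-0.3,0,0],
    [-0.6,0,0],
    [-0.8,0,0],
    [-0.8,0,0],
    [-0.8,0,0],
    [-0.6,0,0],
    [-0.2,0,0],
  ],
  rotation=[
    [0,0,0],
    [0,0,0],
    [0,0,0],
    [0,0,0],
    [0,0,0],
    [0,0,0],
    [0,0,0],
  ],
)

```text
clock: 22.55
position: [0.5933, 0.2618, 0.1695]
tool_rot: [1.524, 1.563, 0.152]
force: [1.1, -0.0, -1.1]
grip_width: 0.0855
```

```bash
python3 -c "
from h import *
a=grab('top','t9'); b=grab('side','s9')
A=cv2.resize(a[195:260,310:360],None,fx=8,fy=8,interpolation=cv2.INTER_CUBIC)
B=cv2.resize(b[180:245,260:310],None,fx=8,fy=8,interpolation=cv2.INTER_CUBIC)
cv2.imwrite('pics/c9.png',np.hstack([A,B]))
plan([.45,-.0,.16],100)
rows([.45,-.0,.16],100,12)"
```

```text
clock 22.65 pos [0.5931 0.2616 0.168 ] jaw 11.41 q7 -0.66 w 0.0856 F [ 0.2 -0.9 -0.2]
dyaw 88.59 turn/6deg [-14.765   0.056  -0.047] total shift now-axes/30mm [ 0.23 -6.4   7.6 ] after-turn [ 0.27 -7.76 -6.21]
[[0.02, -0.53, 0.63], [0.02, -0.61, 0.56], [0.02, -0.68, 0.48], [0.02, -0.73, 0.39], [0.02, -0.78, 0.29], [0.02, -0.81, 0.19], [0.02, -0.82, 0.08], [0.02, -0.83, -0.03], [0.02, -0.82, -0.13], [0.02, -0.79, -0.24]]
[[0.02, -0.76, -0.34], [0.02, -0.71, -0.43]]
turn [-1.23, 0.005, -0.004]
```

View pics/c9.png

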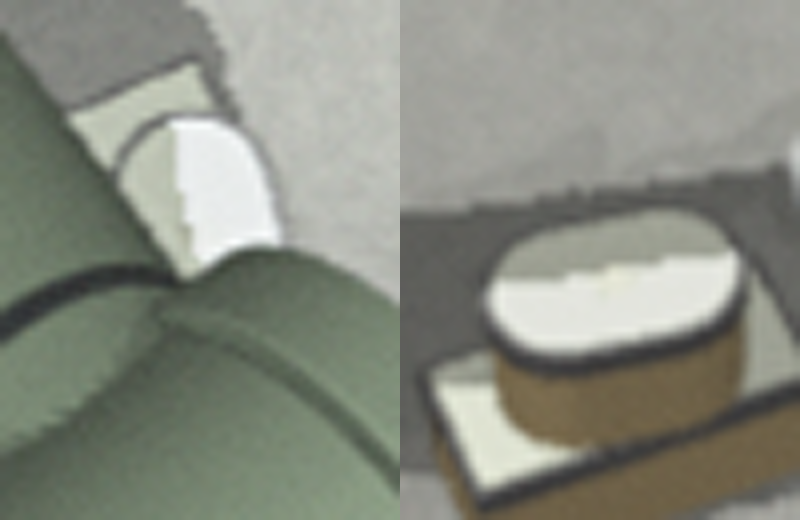

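Square released, and only the oval and oblong remain in the stack. The oval lid outline is in the side crop ((484,298)…(742,260)), and the top crop shows part of the oval before the arm cuts it off. Fitting a stadium outline to both.

```bash
cat > fo.py <<'E'
from h import *
from scipy.optimize import least_squares
def res(p,X,a=16.,r=30.):
    c,s=np.cos(p[2]),np.sin(p[2]); d=X-p[:2]; u=d[:,0]*c+d[:,1]*s; v=-d[:,0]*s+d[:,1]*c
    return np.hypot(np.maximum(abs(u)-a,0),v)-r
S=unproj('side',[((x-400+.5)/8-.5+260,(y+.5)/8-.5+180) for x,y in [(484,298),(500,338),(535,355),(580,360),(640,349),(700,335),(730,312),(743,270),(738,248),(715,222),(680,208),(600,216),(540,228),(505,255)]],.108)[:,:2]*1000
T=unproj('top',[((x+.5)/8-.5+310,(y+.5)/8-.5+195) for x,y in [(116,172),(135,140),(172,117),(215,117),(248,138),(268,172),(278,205),(285,240)]]+[((x+.5)/5-.5+300,(y+.5)/5-.5+175) for x,y in [(150,308),(185,322),(220,308)]],.108)[:,:2]*1000
for n,X in(('side',S),('top',T),):
    o=min((least_squares(res,[450,0,t],args=(X,)) for t in (.2,.6,-.2)),key=lambda o:o.cost); print(n,o.x[:2].round(1),np.degrees(o.x[2]).round(1),o.fun.round(1))
E
python3 fo.py
```

```text
side [451.6  -2. ] 13.1 [-1.5 -0.4 -1.2 -0.2  0.2  0.3 -0.6 -1.8 -1.4 -0.7  0.   0.4  0.5 -2.2]
top [ 4.492e+02 -2.000e-01] 15.4 [-1.9 -2.  -1.2 -0.6 -0.8 -0.7 -0.6 -1.8 -2.1 -2.4 -1.7]
```

Call:
arm_command(
  delta_pos=[
    [-0.1,-0.53,0.63],
    [-0.1,-0.6,0.58],
    [-0.1,-0.66,0.52],
    [0,-0.7,0.45],
    [0,-0.75,0.37],
    [0,-0.78,0.29],
    [0,-0.81,0.2],
    [0,-0.82,0.1],
    [0,-0.83,0.05],
    [0,-0.83,-0.05],
  ],
  rotation=[
    [-1,0,0],
    [-1,0,0],
    [-1,0,0],
    [-1,0,0],
    [-1,0,0],
    [-1,0,0],
    [-1,0,0],
    [-1,0,0],
    [-1,0,0],
    [-1,0,0],
  ],
)

```text
clock: 23.65
position: [0.4693, 0.0339, 0.169]
tool_rot: [-2.965, 1.566, 3.04]
force: [1.1, -1.3, 0.1]
grip_width: 0.0854
```

```bash
python3 -c "
from h import *
plan([.45,-.0,.16],100)
rows([.45,-.0,.16],100,6)"
```

```text
clock 23.65 pos [0.4693 0.0339 0.169 ] jaw 74.08 q7 0.55 w 0.0854 F [ 1.1 -1.3  0.1]
dyaw 25.92 turn/6deg [-4.32e+00 -4.40e-02 -2.00e-03] total shift now-axes/30mm [ 0.3  -1.26 -0.31] after-turn [ 0.3  -1.   -0.83]
[[0.05, -0.21, -0.05], [0.05, -0.21, -0.07], [0.05, -0.2, -0.08], [0.05, -0.19, -0.1], [0.05, -0.19, -0.11], [0.05, -0.18, -0.13]]
turn [-0.72, -0.007, -0.0]
```

Call:
arm_command(
  delta_pos=[
    [0,-0.3,-0.05],
    [0,-0.15,-0.05],
    [0,-0.1,-0.1],
    [0,-0.05,-0.1],
    [0,0,-0.1],
    [0,0,-0.05],
    [0,0,0],
  ],
  rotation=[
    [-0.95,0,0],
    [-0.95,0,0],
    [-0.9,0,0],
    [-0.8,0,0],
    [-0.6,0,0],
    [-0.3,0,0],
    [0,0,0],
  ],
)

```text
clock: 24.35
position: [0.447, 0.0112, 0.1646]
tool_rot: [2.875, 1.557, 3.087]
force: [0.0, -0.7, 0.1]
grip_width: 0.0857
```

```bash
python3 -c "
from h import *
plan([.4504,-.001,.086],104.3)"
```

```text
clock 24.35 pos [0.447  0.0112 0.1646] jaw 102.14 q7 1.0 w 0.0857 F [ 0.  -0.7  0.1]
dyaw 2.16 turn/6deg [-0.359 -0.128 -0.038] total shift now-axes/30mm [ 2.62 -0.43  0.06] after-turn [ 2.62 -0.42  0.01]
```

Call:
arm_command(
  delta_pos=[
    [0,-0.2,0],
    [0.1,-0.2,0],
    [0.4,-0.05,0],
    [0.6,0,0],
    [0.6,0,0],
    [0.5,0,0],
    [0.2,0,0],
    [0,0,0],
    [0,0,0],
  ],
  rotation=[
    [-0.2,-0.1,-0.04],
    [-0.15,0,0],
    [0,0,0],
    [0,0,0],
    [0,0,0],
    [0,0,0],
    [0,0,0],
    [0,0,0],
    [0,0,0],
  ],
)

```text
clock: 25.25
position: [0.4498, -0.004, 0.086]
tool_rot: [3.086, 1.567, -2.952]
force: [0.4, -0.1, 0.2]
grip_width: 0.0854
```

```bash
python3 -c "
from h import *
plan([.4504,-.001,.087],104.3)"
```

```text
clock 25.25 pos [ 0.4498 -0.004   0.086 ] jaw 104.1 q7 0.9 w 0.0854 F [ 0.4 -0.1  0.2]
dyaw 0.2 turn/6deg [-0.034 -0.037 -0.002] total shift now-axes/30mm [-0.03  0.09  0.04] after-turn [-0.03  0.09  0.04]
```

Call:
arm_command(
  delta_pos=[
    [-0.03,0.09,0.04],
    [0,0,0],
    [0,0,0],
    [0,0,0],
    [0,0,0],
    [0,0,0],
    [0,0,0],
    [0,0,0],
    [0,0,0],
  ],
  rotation=[
    [-0.03,-0.04,0],
    [0,0,0],
    [0,0,0],
    [0,0,0],
    [0,0,0],
    [0,0,0],
    [0,0,0],
    [0,0,0],
    [0,0,0],
  ],
  gripper=1,
  grip_force=40,
)

```text
clock: 26.15
position: [0.4513, -0.0012, 0.0888]
tool_rot: [-0.329, 1.567, -0.08]
force: [-0.0, 0.6, -1.6]
grip_width: 0.0595
```

Call:
arm_command(
  delta_pos=[
    [-0.1,0,0],
    [-0.2,0,0],
    [-0.4,0,0],
    [-0.5,0,0],
    [-0.5,0,0],
    [-0.2,0,0],
    [0,0,0],
  ],
  rotation=[
    [0,0,0],
    [0,0,0],
    [0,0,0],
    [0,0,0],
    [0,0,0],
    [0,0,0],
    [0,0,0],
  ],
)

```text
clock: 26.85
position: [0.4508, -0.0009, 0.1495]
tool_rot: [-0.292, 1.568, -0.043]
force: [0.5, -0.8, -1.8]
grip_width: 0.0594
```

```bash
python3 - <<'E'
from fo import *
for n,im in(('top','top0'),('side','side0'),('side','s9'),('side','s6'),('side','s2')):
    f=cv2.imread(f'pics/{im}.png')
    for th in (60,75,90):
        m=(f.max(2)<th).astype(np.uint8)
        for nm,z0 in (('ov',[.5935,-.289]),('lg',[.379,-.3])):
            pt=proj(n,[*z0,.007])[0]
            for c in cv2.findContours(m,cv2.RETR_EXTERNAL,cv2.CHAIN_APPROX_NONE)[0]:
                if cv2.pointPolygonTest(c,tuple(map(float,pt)),False)>0 and cv2.contourArea(c)<6000:
                    X=unproj(n,c[:,0],.007)[:,:2]*1000
                    if nm=='ov':
                        o=least_squares(lambda p:res(p[:3],X,16,p[3]),[593,-289,0,43]); print(im,th,nm,o.x[:2].round(1),np.degrees(o.x[2]).round(1),o.x[3].round(1),abs(o.fun).mean().round(2))
                    else:
                        r=cv2.minAreaRect(X.astype(np.float32)); print(im,th,nm,np.round(r[0],1),np.round(r[1],1),round(r[2],1))
plan([.594,-.289,.17],90)
rows([.594,-.289,.17],90,12)
E
```

```text
side [451.6  -2. ] 13.1 [-1.5 -0.4 -1.2 -0.2  0.2  0.3 -0.6 -1.8 -1.4 -0.7  0.   0.4  0.5 -2.2]
top [ 4.492e+02 -2.000e-01] 15.4 [-1.9 -2.  -1.2 -0.6 -0.8 -0.7 -0.6 -1.8 -2.1 -2.4 -1.7]
top0 75 ov [ 593.2 -287.3] 2.0 40.6 0.79
top0 75 lg [ 378.4 -299.1] [ 89.5 155.4] 86.3
top0 90 ov [ 593.4 -287.2] 2.6 41.5 0.88
top0 90 lg [ 378.2 -298.8] [ 90.4 157.5] 86.8
side0 60 ov [ 594.7 -290.1] 3.5 42.2 0.68
side0 60 lg [ 379.6 -301.3] [ 91.9 158. ] 86.0
side0 75 ov [ 594.9 -290.1] 2.9 42.6 0.75
side0 75 lg [ 379.5 -302.4] [ 93.8 159.8] 87.2
side0 90 ov [ 595.1 -290.1] 2.5 43.2 0.65
side0 90 lg [ 379.7 -302.6] [ 99.4 159.9] 86.2
s9 60 ov [ 594.7 -290.1] 3.3 42.0 0.69
s9 60 lg [ 379.1 -301.7] [ 89.6 157.1] 86.3
s9 75 ov [ 594.9 -290.1] 2.7 42.5 0.73
s9 75 lg [ 379.3 -301.6] [ 90.6 158.3] 86.3
s9 90 ov [ 595.  -290.2] 2.5 43.0 0.67
s9 90 lg [ 379.6 -301.6] [ 91.9 159.7] 86.3
s6 60 ov [ 594.6 -290.1] 3.1 42.0 0.69
s6 60 lg [ 379.1 -301.6] [ 89.5 157.1] 86.3
s6 75 ov [ 594.9 -290.1] 2.7 42.5 0.73
s6 75 lg [ 379.5 -301.6] [ 90.6 158.6] 86.3
s6 90 ov [ 595.  -290.2] 2.3 43.1 0.66
s6 90 lg [ 379.6 -301.6] [ 91.9 159.7] 86.3
s2 60 ov [ 594.7 -290.2] 3.3 42.0 0.66
s2 60 lg [ 379.1 -301.6] [ 89.5 157.1] 86.3
s2 75 ov [ 594.9 -290.1] 2.8 42.5 0.73
s2 75 lg [ 379.3 -301.6] [ 90.6 158.3] 86.3
s2 90 ov [ 595.  -290.2] 2.6 43.0 0.67
s2 90 lg [ 379.6 -301.6] [ 91.9 159.7] 86.3
clock 26.85 pos [ 0.4508 -0.0009  0.1495] jaw 104.28 q7 1.02 w 0.0594 F [ 0.5 -0.8 -1.8]
dyaw -14.28 turn/6deg [2.38  0.031 0.005] total shift now-axes/30mm [ -0.67 -10.49   2.26] after-turn [-0.68 -9.6   4.77]
[[-0.06, -0.87, 0.19], [-0.06, -0.87, 0.21], [-0.06, -0.87, 0.22], [-0.06, -0.86, 0.24], [-0.06, -0.86, 0.26], [-0.06, -0.85, 0.28], [-0.06, -0.84, 0.3], [-0.06, -0.84, 0.31], [-0.06, -0.83, 0.33], [-0.06, -0.82, 0.35]]
[[-0.06, -0.82, 0.36], [-0.06, -0.81, 0.38]]
turn [0.198, 0.003, 0.0]
```

Call:
arm_command(
  delta_pos=[
    [-0.1,-0.7,0.15],
    [-0.1,-0.87,0.21],
    [-0.1,-0.95,0.24],
    [-0.1,-0.95,0.26],
    [-0.1,-0.95,0.28],
    [-0.1,-0.95,0.3],
    [0,-0.95,0.32],
    [0,-0.95,0.35],
    [0,-0.85,0.4],
    [0,-0.6,0.45],
  ],
  rotation=[
    [0.2,0,0],
    [0.2,0,0],
    [0.2,0,0],
    [0.2,0,0],
    [0.2,0,0],
    [0.2,0,0],
    [0.2,0,0],
    [0.2,0,0],
    [0.2,0,0],
    [0.1,0,0],
  ],
)

```text
clock: 27.85
position: [0.5801, -0.2555, 0.1625]
tool_rot: [-2.947, 1.568, -2.9]
force: [0.6, 0.6, -1.6]
grip_width: 0.0597
```

```bash
python3 -c "
from h import *
plan([.594,-.289,.08],92.8)"
```

```text
clock 27.85 pos [ 0.5801 -0.2555  0.1625] jaw 92.67 q7 1.4 w 0.0597 F [ 0.6  0.6 -1.6]
dyaw 0.13 turn/6deg [-0.022 -0.029  0.006] total shift now-axes/30mm [ 2.75 -1.13  0.42] after-turn [ 2.75 -1.14  0.41]
```

Call:
arm_command(
  delta_pos=[
    [0.1,-0.4,0.1],
    [0.3,-0.25,0.1],
    [0.5,-0.1,0.05],
    [0.6,0,0],
    [0.5,0,0],
    [0.3,0,0],
    [0,0,0],
    [0,0,0],
  ],
  rotation=[
    [-0.02,-0.03,0],
    [0,0,0],
    [0,0,0],
    [0,0,0],
    [0,0,0],
    [0,0,0],
    [0,0,0],
    [0,0,0],
  ],
)

```text
clock: 28.65
position: [0.5868, -0.2767, 0.083]
tool_rot: [2.67, 1.565, 2.721]
force: [-0.2, -0.1, -1.3]
grip_width: 0.0596
```

```bash
python3 -c "
from h import *
plan([.594,-.289,.045],92.8)"
```

```text
clock 28.65 pos [ 0.5868 -0.2767  0.083 ] jaw 92.94 q7 1.39 w 0.0596 F [-0.2 -0.1 -1.3]
dyaw -0.14 turn/6deg [ 0.023 -0.046 -0.023] total shift now-axes/30mm [ 1.26 -0.42  0.22] after-turn [ 1.27 -0.42  0.22]
```

Call:
arm_command(
  delta_pos=[
    [0.1,-0.15,0.1],
    [0.2,-0.15,0.07],
    [0.3,-0.12,0.05],
    [0.4,0,0],
    [0.2,0,0],
    [0,0,0],
    [0,0,0],
  ],
  rotation=[
    [0.02,-0.05,-0.02],
    [0,0,0],
    [0,0,0],
    [0,0,0],
    [0,0,0],
    [0,0,0],
    [0,0,0],
  ],
)

```text
clock: 29.35
position: [0.5953, -0.2905, 0.0448]
tool_rot: [-0.339, 1.568, -0.29]
force: [-0.2, -0.5, -2.2]
grip_width: 0.0595
```

```bash
python3 -c "
from h import *
b=grab('side','s10');crop(b,295,285,100,80,6,'c10')
plan([.594,-.289,.040],92.8)"
```

```text
clock 29.4 pos [ 0.5953 -0.2905  0.0449] jaw 92.79 q7 1.38 w 0.0601 F [-0.7  0.6 -1.7]
dyaw 0.01 turn/6deg [-0.002  0.023  0.008] total shift now-axes/30mm [ 0.16  0.05 -0.04] after-turn [ 0.16  0.05 -0.04]
```

View pics/c10.png

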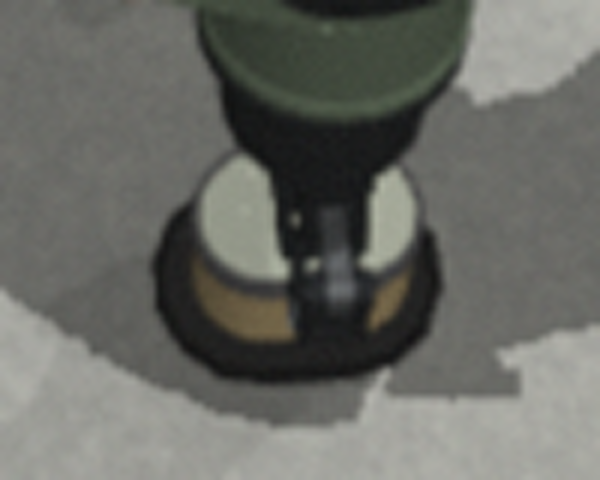

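The oval tub is in line with the oval tray and centred (tray columns 321–368, tub base about 327–364). Lowering to contact.

Call:
arm_command(
  delta_pos=[
    [0.07,0.04,-0.04],
    [0.07,0,0],
    [0.05,0,0],
    [0,0,0],
    [0,0,0],
  ],
  rotation=[
    [0,0.02,0],
    [0,0,0],
    [0,0,0],
    [0,0,0],
    [0,0,0],
  ],
)

```text
clock: 29.9
position: [0.5943, -0.2892, 0.0397]
tool_rot: [-0.906, 1.569, -0.857]
force: [0.3, 0.3, -1.4]
grip_width: 0.0593
```

Call:
arm_command(
  delta_pos=[
    [0.06,0,0],
    [0,0,0],
    [0,0,0],
  ],
  rotation=[
    [0,0,0],
    [0,0,0],
    [0,0,0],
  ],
)

```text
clock: 30.2
position: [0.5944, -0.2893, 0.0379]
tool_rot: [-0.842, 1.569, -0.794]
force: [0.8, -0.9, -1.4]
grip_width: 0.0594
```

Call:
arm_command(
  delta_pos=[
    [0.06,0,0],
    [0,0,0],
    [0,0,0],
  ],
  rotation=[
    [0,0,0],
    [0,0,0],
    [0,0,0],
  ],
)

```text
clock: 30.5
position: [0.5949, -0.2896, 0.0373]
tool_rot: [-0.801, 1.567, -0.753]
force: [-0.5, -0.2, -1.7]
grip_width: 0.0593
```

```bash
python3 -c "
from h import *
plan([.594,-.289,.038],92.8)"
```

```text
clock 30.5 pos [ 0.5949 -0.2896  0.0373] jaw 92.77 q7 1.37 w 0.0593 F [-0.5 -0.2 -1.7]
dyaw 0.03 turn/6deg [-0.005  0.023  0.024] total shift now-axes/30mm [-0.02  0.02 -0.03] after-turn [-0.02  0.02 -0.03]
```

Call:
arm_command(
  delta_pos=[
    [0.03,0.02,-0.03],
    [0,0,0],
  ],
  rotation=[
    [0,0.02,0.02],
    [0,0,0],
  ],
)

```text
clock: 30.7
position: [0.5948, -0.2894, 0.037]
tool_rot: [-0.517, 1.568, -0.469]
force: [-0.9, 0.1, -2.0]
grip_width: 0.0598
```

Call:
arm_command(
  delta_pos=[
    [0,0,0],
    [0,0,0],
    [0,0,0],
    [0,0,0],
    [0,0,0],
    [0,0,0],
  ],
  rotation=[
    [0,0,0],
    [0,0,0],
    [0,0,0],
    [0,0,0],
    [0,0,0],
    [0,0,0],
  ],
  gripper=-1,
)

```text
clock: 31.3
position: [0.5946, -0.2892, 0.0367]
tool_rot: [-0.464, 1.569, -0.415]
force: [0.2, -0.6, -0.8]
grip_width: 0.0854
```

Call:
arm_command(
  delta_pos=[
    [-0.3,0,0],
    [-0.6,0,0],
    [-0.8,0,0],
    [-0.8,0,0],
    [-0.7,0,0],
    [-0.3,0,0],
    [0,0,0],
  ],
  rotation=[
    [0,0,0],
    [0,0,0],
    [0,0,0],
    [0,0,0],
    [0,0,0],
    [0,0,0],
    [0,0,0],
  ],
)

```text
clock: 32.0
position: [0.595, -0.2885, 0.1526]
tool_rot: [-0.349, 1.566, -0.3]
force: [-0.6, -0.2, -0.7]
grip_width: 0.0858
```

```bash
python3 -c "
from h import *
a=grab('top','t11'); b=grab('side','s11')
A=cv2.resize(a[195:260,310:360],None,fx=8,fy=8,interpolation=cv2.INTER_CUBIC)
B=cv2.resize(b[195:260,260:310],None,fx=8,fy=8,interpolation=cv2.INTER_CUBIC)
cv2.imwrite('pics/c11.png',np.hstack([A,B]))
plan([.45,.001,.12],114.5)
rows([.45,.001,.12],114.5,12)"
```

```text
clock 32.1 pos [ 0.5945 -0.2884  0.1509] jaw 92.83 q7 1.45 w 0.0852 F [ 0.3  0.  -0.2]
dyaw 21.67 turn/6deg [-3.612  0.024  0.012] total shift now-axes/30mm [ 1.01  9.87 -4.34] after-turn [ 1.03 10.78 -0.38]
[[0.08, 0.82, -0.36], [0.08, 0.83, -0.34], [0.08, 0.84, -0.31], [0.08, 0.85, -0.28], [0.08, 0.86, -0.26], [0.08, 0.87, -0.23], [0.09, 0.88, -0.2], [0.09, 0.88, -0.17], [0.09, 0.89, -0.14], [0.09, 0.89, -0.12]]
[[0.09, 0.89, -0.09], [0.09, 0.9, -0.06]]
turn [-0.301, 0.002, 0.001]
```

View pics/c11.png

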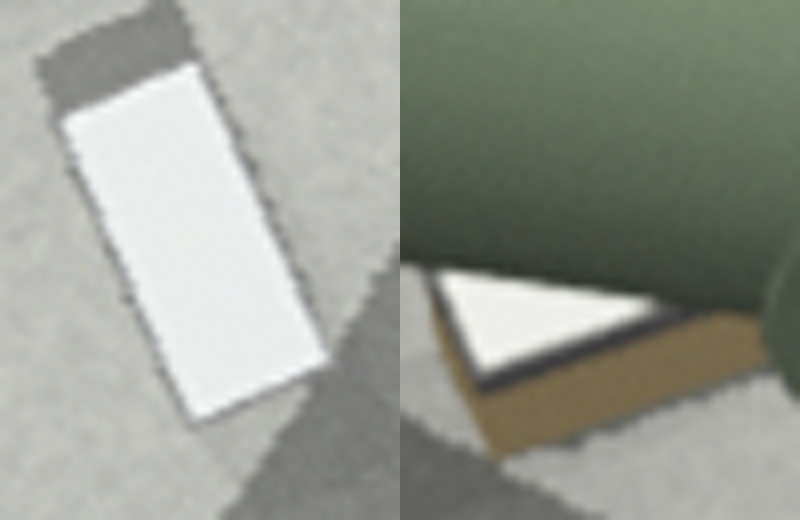

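Top crop: the oblong lid is clear, with corners at about (317.5,209.6), (335,202.8), (351,240) and (334,248).

```bash
python3 -c "
from h import *
X=unproj('top',[((x+.5)/8-.5+310,(y+.5)/8-.5+195) for x,y in [(59,117),(199,61),(330,361),(192,425)]],.054)[:,:2]*1000
print(X.round(1).tolist(),X.mean(0),cv2.minAreaRect(X.astype(np.float32)))"
```

```text
[[496.5, 51.5], [516.9, -1.7], [403.4, -48.8], [380.3, 3.3]] [449.28496585   1.10302319] ((449.30474853515625, 1.0838546752929688), (125.7989730834961, 57.01127243041992), 22.50653076171875)
```

Call:
arm_command(
  delta_pos=[
    [0,0.82,-0.36],
    [0,0.85,-0.35],
    [0,0.9,-0.33],
    [0,0.9,-0.3],
    [0,0.92,-0.28],
    [0,0.93,-0.25],
    [0,0.94,-0.2],
    [0,0.94,-0.18],
    [0,0.85,-0.12],
    [0,0.6,-0.1],
  ],
  rotation=[
    [-0.33,0,0],
    [-0.33,0,0],
    [-0.33,0,0],
    [-0.33,0,0],
    [-0.33,0,0],
    [-0.33,0,0],
    [-0.33,0,0],
    [-0.33,0,0],
    [-0.33,0,0],
    [-0.33,0,0],
  ],
)

```text
clock: 33.1
position: [0.4591, -0.0412, 0.1414]
tool_rot: [2.253, 1.559, 2.657]
force: [0.7, -1.0, -0.4]
grip_width: 0.0855
```

```bash
python3 -c "
from h import *
plan([.45,.001,.12],114)"
```

```text
clock 33.1 pos [ 0.4591 -0.0412  0.1414] jaw 113.18 q7 1.24 w 0.0855 F [ 0.7 -1.  -0.4]
dyaw 0.82 turn/6deg [-0.136 -0.071 -0.089] total shift now-axes/30mm [0.73 1.4  0.28] after-turn [0.71 1.41 0.29]
```

Call:
arm_command(
  delta_pos=[
    [0,0.4,0.1],
    [0,0.3,0.1],
    [0,0.2,0.05],
    [0.1,0.1,0],
    [0.2,0,0],
    [0.2,0,0],
    [0.1,0,0],
    [0,0,0],
  ],
  rotation=[
    [0.05,-0.07,-0.09],
    [0,0,0],
    [0,0,0],
    [0,0,0],
    [0,0,0],
    [0,0,0],
    [0,0,0],
    [0,0,0],
  ],
)

```text
clock: 33.9
position: [0.4525, -0.0094, 0.1197]
tool_rot: [2.592, 1.566, 2.994]
force: [-0.3, 0.2, 0.8]
grip_width: 0.0855
```

```bash
python3 -c "
from h import *
plan([.45,.0,.034],112.5)"
```

```text
clock 33.9 pos [ 0.4525 -0.0094  0.1197] jaw 113.04 q7 1.12 w 0.0855 F [-0.3  0.2  0.8]
dyaw -0.54 turn/6deg [ 0.09  -0.037 -0.023] total shift now-axes/30mm [2.86 0.31 0.06] after-turn [2.86 0.32 0.04]
```

Call:
arm_command(
  delta_pos=[
    [0,0.17,0.03],
    [0.1,0.15,0.02],
    [0.4,0,0],
    [0.6,0,0],
    [0.6,0,0],
    [0.6,0,0],
    [0.3,0,0],
    [0,0,0],
    [0,0,0],
  ],
  rotation=[
    [0.09,-0.04,0],
    [0,0,0],
    [0,0,0],
    [0,0,0],
    [0,0,0],
    [0,0,0],
    [0,0,0],
    [0,0,0],
    [0,0,0],
  ],
)

```text
clock: 34.8
position: [0.4496, 0.0015, 0.0362]
tool_rot: [1.365, 1.568, 1.758]
force: [0.3, -0.1, 0.4]
grip_width: 0.0853
```

```bash
python3 -c "
from h import *
plan([.45,.0,.034],112.5)"
```

```text
clock 34.8 pos [0.4496 0.0015 0.0362] jaw 112.5 q7 0.9 w 0.0853 F [ 0.3 -0.1  0.4]
dyaw -0.0 turn/6deg [ 0.     0.005 -0.026] total shift now-axes/30mm [ 0.07 -0.05 -0.01] after-turn [ 0.07 -0.05 -0.01]
```

Call:
arm_command(
  delta_pos=[
    [0.05,-0.05,0],
    [0,0,0],
    [0,0,0],
    [0,0,0],
    [0,0,0],
    [0,0,0],
    [0,0,0],
    [0,0,0],
    [0,0,0],
  ],
  rotation=[
    [0,0,0],
    [0,0,0],
    [0,0,0],
    [0,0,0],
    [0,0,0],
    [0,0,0],
    [0,0,0],
    [0,0,0],
    [0,0,0],
  ],
  gripper=1,
  grip_force=50,
)

```text
clock: 35.7
position: [0.4511, -0.0006, 0.0365]
tool_rot: [0.365, 1.568, 0.756]
force: [0.3, -0.8, -1.7]
grip_width: 0.0613
```

```bash
python3 -c "
from h import *
plan([.45,.0,.034],112.5)"
```

```text
clock 35.7 pos [ 0.4511 -0.0006  0.0365] jaw 112.43 q7 0.91 w 0.0613 F [ 0.3 -0.8 -1.7]
dyaw 0.07 turn/6deg [-0.011  0.027 -0.01 ] total shift now-axes/30mm [ 0.08  0.03 -0.03] after-turn [ 0.08  0.03 -0.03]
```

Call:
arm_command(
  delta_pos=[
    [-0.1,0,0],
    [-0.2,0,0],
    [-0.4,0,0],
    [-0.5,0,0],
    [-0.5,0,0],
    [-0.2,0,0],
    [0,0,0],
  ],
  rotation=[
    [0,0,0],
    [0,0,0],
    [0,0,0],
    [0,0,0],
    [0,0,0],
    [0,0,0],
    [0,0,0],
  ],
)

```text
clock: 36.4
position: [0.4506, -0.0004, 0.0972]
tool_rot: [0.508, 1.568, 0.901]
force: [0.6, 0.0, -2.5]
grip_width: 0.0609
```

```bash
python3 -c "
from h import *
plan([.379,-.3004,.1],86.3)
rows([.379,-.3004,.1],86.3,11)"
```

```text
clock 36.4 pos [ 4.506e-01 -4.000e-04  9.720e-02] jaw 112.49 q7 1.04 w 0.0609 F [ 0.6  0.  -2.5]
dyaw -26.19 turn/6deg [ 4.364  0.02  -0.018] total shift now-axes/30mm [-0.12 -8.33 -6.03] after-turn [ -0.09 -10.13  -1.74]
[[-0.01, -0.76, -0.55], [-0.01, -0.78, -0.52], [-0.01, -0.8, -0.48], [-0.01, -0.82, -0.45], [-0.01, -0.84, -0.42], [-0.01, -0.85, -0.38], [-0.01, -0.87, -0.34], [-0.01, -0.88, -0.31], [-0.01, -0.89, -0.27], [-0.01, -0.9, -0.23]]
[[-0.01, -0.91, -0.2]]
turn [0.397, 0.002, -0.002]
```

Call:
arm_command(
  delta_pos=[
    [-0.05,-0.7,-0.5],
    [-0.05,-0.8,-0.53],
    [0,-0.83,-0.5],
    [0,-0.85,-0.47],
    [0,-0.88,-0.43],
    [0,-0.88,-0.4],
    [0,-0.9,-0.35],
    [0,-0.9,-0.32],
    [0,-0.9,-0.27],
    [0,-0.7,-0.2],
  ],
  rotation=[
    [0.43,0,0],
    [0.43,0,0],
    [0.43,0,0],
    [0.43,0,0],
    [0.43,0,0],
    [0.43,0,0],
    [0.43,0,0],
    [0.43,0,0],
    [0.43,0,0],
    [0.3,0,0],
  ],
)

```text
clock: 37.4
position: [0.3765, -0.2771, 0.095]
tool_rot: [1.672, 1.565, 1.617]
force: [1.4, -0.2, -3.3]
grip_width: 0.0608
```

```bash
python3 -c "
from h import *
plan([.379,-.3004,.07],86.3)"
```

```text
clock 37.4 pos [ 0.3765 -0.2771  0.095 ] jaw 86.83 q7 1.31 w 0.0608 F [ 1.4 -0.2 -3.3]
dyaw -0.53 turn/6deg [ 0.088 -0.006 -0.056] total shift now-axes/30mm [ 0.83 -0.78  0.13] after-turn [ 0.83 -0.77  0.13]
```

Call:
arm_command(
  delta_pos=[
    [0.05,-0.1,0.05],
    [0.2,-0.1,0.05],
    [0.3,0,0],
    [0.3,0,0],
    [0.2,0,0],
    [0,0,0],
    [0,0,0],
  ],
  rotation=[
    [0.05,0,-0.05],
    [0,0,0],
    [0,0,0],
    [0,0,0],
    [0,0,0],
    [0,0,0],
    [0,0,0],
  ],
)

```text
clock: 38.1
position: [0.3782, -0.2828, 0.0583]
tool_rot: [2.472, 1.566, 2.412]
force: [0.3, -0.1, -2.3]
grip_width: 0.0612
```

```bash
python3 -c "
from h import *
plan([.379,-.3004,.046],86.3)"
```

```text
clock 38.1 pos [ 0.3782 -0.2828  0.0583] jaw 86.54 q7 1.25 w 0.0612 F [ 0.3 -0.1 -2.3]
dyaw -0.24 turn/6deg [ 0.04  -0.033 -0.026] total shift now-axes/30mm [ 0.41 -0.59  0.06] after-turn [ 0.41 -0.59  0.07]
```

Call:
arm_command(
  delta_pos=[
    [0,-0.25,0.03],
    [0.1,-0.25,0.03],
    [0.15,-0.1,0],
    [0.15,0,0],
    [0,0,0],
    [0,0,0],
  ],
  rotation=[
    [0.04,-0.03,-0.03],
    [0,0,0],
    [0,0,0],
    [0,0,0],
    [0,0,0],
    [0,0,0],
  ],
)

```text
clock: 38.7
position: [0.3791, -0.3031, 0.0457]
tool_rot: [-1.099, 1.569, -1.164]
force: [0.2, 0.4, -3.5]
grip_width: 0.0613
```

```bash
python3 -c "
from h import *
b=grab('side','s12');crop(b,205,290,100,80,6,'c12')
plan([.379,-.3004,.0395],86.3)"
```

```text
clock 38.75 pos [ 0.3791 -0.3031  0.0457] jaw 86.24 q7 1.26 w 0.0613 F [-0.3 -0.4 -2.6]
dyaw 0.06 turn/6deg [-0.009  0.007  0.014] total shift now-axes/30mm [ 0.21  0.09 -0.01] after-turn [ 0.21  0.09 -0.01]
```

View pics/c12.png

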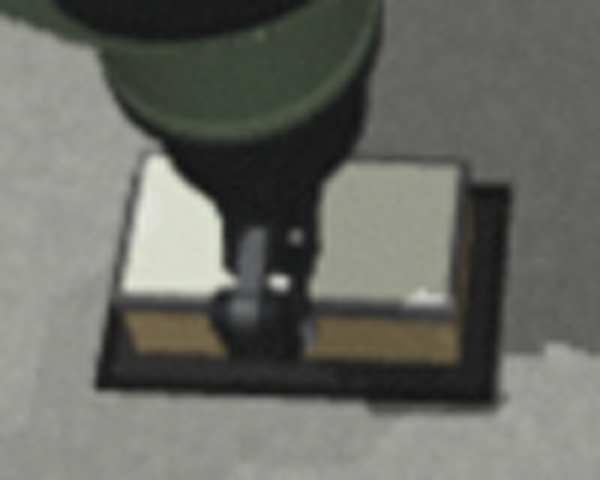

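The oblong tub is parallel to and about 1 mm from the centre of its tray (tub base edge columns 228–282; tray at the same row about 222–288). Lowering, with the 2.7 mm y correction.

Call:
arm_command(
  delta_pos=[
    [0.05,0.09,-0.03],
    [0.07,0,0],
    [0.05,0,0],
    [0,0,0],
    [0,0,0],
  ],
  rotation=[
    [0,0,0],
    [0,0,0],
    [0,0,0],
    [0,0,0],
    [0,0,0],
  ],
)

```text
clock: 39.25
position: [0.3785, -0.2996, 0.0404]
tool_rot: [-1.02, 1.569, -1.085]
force: [0.1, -0.1, -2.7]
grip_width: 0.0611
```

Call:
arm_command(
  delta_pos=[
    [0.06,0,0],
    [0,0,0],
    [0,0,0],
  ],
  rotation=[
    [0,0,0],
    [0,0,0],
    [0,0,0],
  ],
)

```text
clock: 39.55
position: [0.3786, -0.2997, 0.0388]
tool_rot: [-1.032, 1.568, -1.097]
force: [-0.9, 0.2, -1.0]
grip_width: 0.0613
```

Call:
arm_command(
  delta_pos=[
    [0.06,0,0],
    [0,0,0],
    [0,0,0],
  ],
  rotation=[
    [0,0,0],
    [0,0,0],
    [0,0,0],
  ],
)

```text
clock: 39.85
position: [0.3788, -0.3002, 0.0389]
tool_rot: [-1.269, 1.566, -1.335]
force: [0.5, -0.1, -3.0]
grip_width: 0.0612
```

```bash
python3 -c "
from h import *
plan([.379,-.3004,.0395],86.3)"
```

```text
clock 39.85 pos [ 0.3788 -0.3002  0.0389] jaw 86.26 q7 1.24 w 0.0612 F [ 0.5 -0.1 -3. ]
dyaw 0.04 turn/6deg [-0.007  0.014  0.047] total shift now-axes/30mm [-0.02 -0.01  0.01] after-turn [-0.02 -0.01  0.01]
```

Stalled at the expected contact height. Level, release, and rise well clear.

Call:
arm_command(
  delta_pos=[
    [0.02,0,0],
    [0,0,0],
  ],
  rotation=[
    [0,0.01,0.05],
    [0,0,0],
  ],
)

```text
clock: 40.05
position: [0.3788, -0.3002, 0.0385]
tool_rot: [0.935, 1.57, 0.87]
force: [-1.8, 0.6, 6.4]
grip_width: 0.0612
```

Call:
arm_command(
  delta_pos=[
    [0,0,0],
    [0,0,0],
    [0,0,0],
    [0,0,0],
    [0,0,0],
    [0,0,0],
  ],
  rotation=[
    [0,0,0],
    [0,0,0],
    [0,0,0],
    [0,0,0],
    [0,0,0],
    [0,0,0],
  ],
  gripper=-1,
)

```text
clock: 40.65
position: [0.379, -0.3003, 0.0381]
tool_rot: [1.251, 1.569, 1.186]
force: [-0.0, 0.2, 0.3]
grip_width: 0.0856
```

Call:
arm_command(
  delta_pos=[
    [-0.3,0,0],
    [-0.6,0,0],
    [-0.8,0,0],
    [-0.9,0,0],
    [-0.9,0,0],
    [-0.9,0,0],
    [-0.9,0,0],
    [-0.6,0,0],
    [-0.2,0,0],
    [0,0,0],
  ],
  rotation=[
    [0,0,0],
    [0,0,0],
    [0,0,0],
    [0,0,0],
    [0,0,0],
    [0,0,0],
    [0,0,0],
    [0,0,0],
    [0,0,0],
    [0,0,0],
  ],
)

```text
clock: 41.65
position: [0.3785, -0.2983, 0.2326]
tool_rot: [1.742, 1.568, 1.681]
force: [0.2, 0.6, -0.1]
grip_width: 0.0855
```

```bash
python3 -c "
from h import *
a=grab('top','t13'); b=grab('side','s13')
def c(n,f,x,y,z,w,h,k):
    u,v=proj(n,[x,y,z])[0].round().astype(int); print(n,u,v); return cv2.resize(f[v-h//2:v+h//2,u-w//2:u+w//2],None,fx=k,fy=k,interpolation=cv2.INTER_CUBIC)
L=[(.367,.278),(.594,.26),(.594,-.289),(.379,-.3)]
r1=[c('side',b,x,y,.03,50,50,4) for x,y in L[:2]]+[c('side',b,x,y,.03,80,50,4)[:, 60:260] for x,y in L[2:3]]+[cv2.resize(c('side',b,*L[3],.03,90,50,4),(200,200))]
r2=[c('top',a,x,y,.03,40,40,5) for x,y in L[:3]]+[cv2.resize(c('top',a,*L[3],.03,64,64,5),(200,200))]
cv2.imwrite('pics/c13.png',np.vstack([np.hstack(r1),np.hstack(r2)]))
plan([.379,-.3004,.0395],86.3)"
```

```text
side 264 164
side 333 167
side 344 326
side 255 333
top 243 253
top 249 179
top 427 176
top 433 247
clock 41.75 pos [ 0.3782 -0.2981  0.2315] jaw 86.5 q7 1.57 w 0.0853 F [ 0.6  0.  -0.4]
dyaw -0.2 turn/6deg [ 0.033 -0.014 -0.034] total shift now-axes/30mm [ 6.4  -0.1   0.04] after-turn [ 6.4  -0.07  0.03]
```

View pics/c13.png

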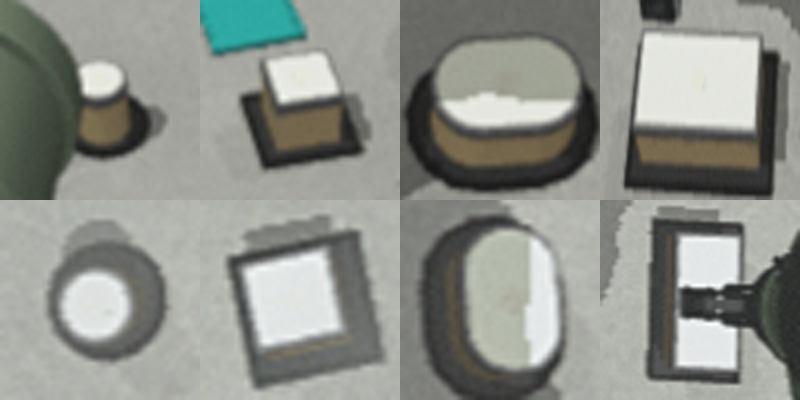

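The final crops show all four tubs upright in trays of their own shape. Lid offsets look like parallax; I'll check them by numbers.

```bash
python3 -c "
from fo import *
f=lambda L,u,v:[((x+.5)/5-.5+u-20,(y+.5)/5-.5+v-20) for x,y in L]
q=lambda L,u,v,z:unproj('top',f(L,u,v),z)[:,:2]*1000
print('round lid',q([(94,105)],243,253,.057),'tray',q([(107,101)],243,253,.007))
for n,L,z in(('lid',[(40,67),(126,49),(143,130),(60,149)],.057),('tray',[(29,58),(158,32),(183,158),(56,187)],.007)):
    X=q(L,249,179,z); r=cv2.minAreaRect(X.astype(np.float32)); print('sq',n,X.mean(0),r)
a=cv2.imread('pics/s13.png')
# oval from side crop (4x, origin u-40+15, v-25)
X=unproj('side',[((x-400+.5)/4-.5+344-40+15,(y+.5)/4-.5+326-25) for x,y in [(434,100),(440,118),(470,130),(510,132),(550,125),(575,110),(581,85),(572,55),(545,38),(500,36),(455,42),(440,65)]],.057)[:,:2]*1000
o=least_squares(res,[594,-289,0],args=(X,)); print('oval lid side',o.x[:2],np.degrees(o.x[2]),'tray side 594.8 -290.1 2.9')
# long: side crop 90x50 *4 squeezed to 200 wide (x scale 200/90)
g=lambda L:[((x-600+.5)/(200/90)-.5+255-45,(y+.5)/4-.5+333-25) for x,y in L]
X=unproj('side',g([(644,32),(763,37),(757,136),(634,129)]),.057)[:,:2]*1000
print('long lid side',X.mean(0),cv2.minAreaRect(X.astype(np.float32)),'tray side 379.3 -301.6 86.3')
from h import P
d=cv2.absdiff(cv2.imread('pics/top0.png'),cv2.imread('pics/t13.png'))[128:164,310:346]; print('dish diff',d.mean())"
```

```text
side [451.6  -2. ] 13.1 [-1.5 -0.4 -1.2 -0.2  0.2  0.3 -0.6 -1.8 -1.4 -0.7  0.   0.4  0.5 -2.2]
top [ 4.492e+02 -2.000e-01] 15.4 [-1.9 -2.  -1.2 -0.6 -0.8 -0.7 -0.6 -1.8 -2.1 -2.4 -1.7]
round lid [[366.4594928  279.47702524]] tray [[367.36591605 279.47123725]]
sq lid [593.08903274 262.11982847] ((592.994384765625, 262.56341552734375), (51.67349624633789, 53.34355926513672), 11.564786911010742)
sq tray [593.01037561 260.65252622] ((593.3446655273438, 260.4100646972656), (83.3949966430664, 82.66079711914062), 11.731342315673828)
oval lid side [ 594.71721666 -289.91280159] 3.6995413872017844 tray side 594.8 -290.1 2.9
long lid side [ 380.89715952 -301.27015213] ((381.10955810546875, -301.0216369628906), (60.73115539550781, 128.2765655517578), 86.55679321289062) tray side 379.3 -301.6 86.3
dish diff 2.159207818930041
```

All tubs are within about 2 mm and 1° of their trays, and the dish has not moved. Handing in.

```bash
python3 -c "
from workcell import bot; print(bot.job_done())"
```

```text
the job is handed in; nothing more can be done
None
```

I took the stack apart from the top (round, square, oval, oblong). Each tub now stands upright, lid up, in the dark grey tray of its own shape. I handed the job in at about 42 s on the robot's clock, with the gripper open and clear of everything.

The last camera check compared each lid with its tray:

| Tub | Off centre | Turn off line |
|---|---|---|
| Round | about 1 mm | – |
| Square | about 2 mm | 0.2° |
| Oval | under 1 mm | about 0.8° |
| Oblong | about 2 mm | 0.3° |

The dish looks the same in the first and last top pictures.

Two things disagreed:
- **Cameras:** the top and side views differed by 1.5–3 mm throughout, so I used their average as targets. Each final offset above comes from one camera only: top for the round and square tubs, side for the oval and oblong.
- **Force readings:** the force at contact was noisy and sometimes late. I judged touchdown mainly by the descent stopping at the expected height. The round tub stopped about 3–5 mm lower than expected, pressed with about 9 N, and probably slid slightly in the grip. It was already down in the tray when I released it.

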